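# Lever the split retaining ring off a pad spindle

### The job

Take the hook pick from its stand, feel its toe down lightly onto the cork pads on the spindle and slip it under one end of the split ring that holds them; gently lever that end up until it snaps out of the shaft's groove, without digging into the cork or forcing the ring. Then put the pick back upright in its stand, pull the ring off the shaft with the fingers and lay it flat in the white tray; leave everything else where it is.

Things in the scene. Friction and masses are not known exactly. Their poses are not given: they have to be found in the camera images.
- spindle: Fixed pad spindle: 130 mm square flange, round housing, upright steel shaft with a stack of cork pads round it; origin at the centre of its underside on the table, z up along the shaft. The split ring's gap looks along its -x (within 0.1 rad). An aluminium shoulder, 36 mm diameter, rises through the cork to 52 mm above the origin and carries the ring.
- shaft_top (a point): Centre of the shaft's top, 78.5 mm above the spindle's underside; the shaft is 21 mm thick here. Lower down is the groove, 27 mm diameter, directly above the shoulder; over it a conical lip widens from 27 mm diameter at 57 mm height to 34 mm at 61 mm and narrows again above.
- cork: Stack of cork pads, 80 mm diameter, 18 mm high; origin at the centre of its underside, its top 48 mm above the spindle's underside. Slightly springy, about 6 N per mm; it is damaged if pressed with more than 8 N.
- ring_c (a point): Split steel ring: its centre, on its axis (z), half-way up its 4 mm. Outer diameter 58, inner 39 mm, about 63 g, a 44 degree gap centred on its own -x. Three sprung prongs 8 mm wide reach inward to 29 mm diameter under the shaft's lip, 60 degrees either side of the gap and opposite it. Seated, it is level, its underside on the shoulder 4 mm above the cork: that is the free height under its ends.
- ring: The same ring; origin at the centre of its underside. Lifted at one end it resists with some 4 to 9 N, then that end's prong snaps over the lip and that end stays up on it, about 10 mm above its seat (more than 14 N would bend the ring); after that the whole ring pulls straight up off the shaft with up to about 15 N.
- ring_end_l (a point): Point on the ring's underside by its end on the +y side of the gap, 25.5 mm from the ring's axis, 34 degrees round from the ring's -x: where a pick's toe goes under, pointing at the shaft.
- ring_end_r (a point): The same by the ring's other end, on the -y side of the gap. Either end will do.
- pick_grip (a point): Hook pick, upright, about 70 g: centre of its wooden handle (22 mm along its x, 18 mm along its y, 50 mm high; z up). Below the handle a black guard plate 44 x 24 mm, 5 mm thick (25 to 30 mm below this point), then a 6 mm round shank, and at the bottom a flat toe, 7 mm wide and 3 mm thick, jutting out along the pick's +x: its tip is 12 mm from the shank's axis, 9 mm proud of the shank.
- pick: The same pick; origin on the handle's axis, 86 mm below the handle's centre. The shank is clamped in the handle at a length that differs each time and is not measured: the toe's underside lies anywhere from 68 to 86 mm below the handle's centre, so its height must be felt (by touching down lightly) or seen. The clamp holds against up to about 80 N.
- stand: Fixed grey block 70 x 60 x 60 mm that holds the pick upright; origin at the centre of its underside. A through slot, 22 mm along x, 14 mm along y, is centred 4.5 mm along its +x. Shank and toe hang in it, toe along the stand's +x, the guard plate lying on the block: the handle's centre is then 90 mm above the stand's origin.
- tray: Fixed white shallow tray, 160 x 150 x 14 mm outside (x, y, z), walls and floor 4 to 5 mm; origin at the centre of its underside.
- cork_stack: Bystander, to be left alone: stack of cork discs, 50 mm; origin at the centre of its underside.
- black_stack: Bystander, to be left alone: stack of black discs, 44 mm; origin at the centre of its underside.
- cork_ring: Bystander, to be left alone: cork washer, 52 mm, lying flat; origin at the centre of its underside.
- black_disc: Bystander, to be left alone: black disc, 36 mm; origin at the centre of its underside.
- lens: Bystander, to be left alone: glass lens, 40 mm; origin at the centre of its underside.
- dropper: Bystander, to be left alone: amber bottle, 85 mm high; origin at the centre of its underside.
- compound_jar: Bystander, to be left alone: white jar, 56 mm wide, 50 mm high; origin at the centre of its underside.
Not all that is in view belongs to the job. Several things look just like the pick: the one meant starts farthest from the robot's base.

How it is judged:
On the way, in this order (a step that is already met when the one before it is completed fails the run):
1. one end of the ring is levered up by the pick, its prong over the shaft's lip (that end at least 8 mm above its seat and the ring tilted 0.15 rad or more), with the ring still on the shaft (z of any of ring_end_l, ring_end_r in the frame of spindle above 0.06 m and angle between ring_c's own z axis and vertical above 0.15 rad and contact force between pick and ring above 0.15 N and horizontal distance between ring_c and spindle below 0.012 m), for 0.1 s.
2. the pick is back upright in its stand, let go, with the ring still on the shaft and its end still up (horizontal distance between pick_grip and stand below 0.01 m and z of pick_grip in the frame of stand below 0.093 m and angle between pick_grip's own z axis and vertical below 0.1 rad and contact force between the fingers and pick below 0.1 N and horizontal distance between ring_c and spindle below 0.015 m and angle between ring_c's own z axis and vertical above 0.06 rad), for 0.1 s.
At the end, for the whole second after the job is handed in: The ring lies flat (within 0.1 rad), at rest and released on the tray's floor inside its walls, and the pick stands in its stand: handle centre within 10 mm of the stand's axis, guard plate down on the block (within 3 mm), upright within 0.1 rad (x of ring_c in the frame of tray between -0.056 and 0.056 m and y of ring_c in the frame of tray between -0.051 and 0.051 m and z of ring_c in the frame of tray below 0.012 m and angle between each of ring_c, pick_grip's own z axis and vertical below 0.1 rad and linear speed of ring below 0.02 m/s and horizontal distance between pick_grip and stand below 0.01 m and z of pick_grip in the frame of stand below 0.093 m); the robot touches nothing.
It fails at once if the cork pads are pressed with more than 8 N by the pick, or by the robot (contact force between any of pick, the fingers and cork above 8 N).
It fails at once if the pick bears on the ring with more than 14 N (contact force between pick and ring above 14 N).
It fails at once if the ring is flung (faster than 1.2 m/s) (linear speed of ring above 1.2 m/s).
It fails at once if a bystander on the bench is moved more than 20 mm (distance of any of cork_stack, black_stack, cork_ring, black_disc, lens, dropper, compound_jar from where it was at the start of the episode above 0.02 m).
It also fails if it takes over 72 s, if anything falls off the work surface, if the arm or the gripper's body presses on something with over 40 N, if the wrist force passes 120 N, or if a joint passes its speed limit or range.

### The arm

A 6-joint arm with a two-finger parallel gripper is mounted at the origin on the work surface. World frame = base frame: x ahead of the robot, y to its left, z up, the work surface at z = 0. Lengths are in m, angles in rad, forces in N, time in s.
With the tool pointing down it reaches from about 0.35 to 0.975 m from the base axis. Payload 4.9 kg.
Tool frame: the origin (TCP) lies on the mounting face of the last link; the fingertips stand 173 mm ahead of it and the grasp point (between the pads) lies 155 mm ahead of it (tcp_to_grasp is the distance from the TCP to the grasp point, in m); z points along the fingers, y is the line along which they close (so a half turn about z gives the same grasp; the last joint's range is limited). The gripper opens to 85 mm and grips with 20 to 120 N. Pads are 22 mm wide; open, the fingers measure 114 mm over their backs; the gripper's body (76 mm by 85 mm) begins 54 mm behind the grasp point. The pads swing forward as they close: fully open they stand 13 mm farther back than shut.
Start: joints at [-1.452, 0.053, 1.613, -0, 1.476, -0.119], TCP at [0.147, -0.607, 0.405] pointing down, gripper open.
Joint ranges: [-3.01, 3.01], [-1.01, 2.22], [0.06, 2.58], [-1.02, 4.17], [0.09, 2.62], [-3.14, 3.14]. Speed limits (rad/s): [2.57, 2.57, 3.14, 3.14, 3.14, 3.14].

### API

Orientations are given as a rotation vector (axis times angle).
In Python, from station import get_obs, get_image, calibration, finish_job, tcp_to_grasp gives the robot as it stands. The module is installed in compiled form; this text tells all that it offers.
- The arm moves only by the tool arm_command, never from a script. Its argument "plan" is a list that holds one entry, the list of rows, each a list of 6 numbers: the shift along the tool's x, y, z in cm, then the turn, a rotation vector about the tool's x, y, z in rad. A call has 1 to 12 rows; each row is the pose to reach, as a shift and turn from the pose commanded when the call began, along the tool's axes at that moment; what a row does not reach only later rows make up. A row lasts 1/12 s, in which the tool goes at most 41.7 mm and 7.16 degrees, less where a joint would pass 70% of its speed; a pose out of reach is approached as far as the arm can. A call with a gripper value outside its range is refused whole. "gripper" is the closure, from -1 (fully open) to 1 (shut), set as the call begins (left out, the last holds). The fingers move at their own pace and stop on an object; "force" is the grip in N (left out, the last holds). Time passes only in rows, so rows that repeat a pose let the fingers close. It gives the time, the measured TCP pose, the force, the opening and the grip force at its end, in the units of the state.
- get_obs(): the state, without advancing time (a new reading comes with each control period).
- get_image(name): name is "scene" or "top" or "wrist"; returns (picture, depth): 384x512x3 uint8, blue, green, red; 384x512 float32, m along the optical axis (not along the pixel's ray), 0 where there is no reading.
- calibration(name): a dict with "fx", "fy", "cx", "cy" (pixels), "pose" (4x4, takes a point from camera to world coordinates). Camera axes: x right, y up, looking along -z (the intrinsics and any distortion apply to the point x, -y, -z); pixel columns grow to the right and rows downward; lengths in m; the calibration is good to about 2 mm. A picture is of the moment at which its call begins: read the wrist's pose just before it. calibration takes no time and is no camera call; for the wrist camera it gives the pose at the moment of the call.
- finish_job(): hands the job in; it is judged then, once.
The state is a dict: "t": time; "q": joint angles; "dq": joint speeds; "effort": joint torques, N m; "tool_pos": TCP position; "tool_rot": TCP orientation; "contact_force": force on the tool from outside, world axes, zero at the start; "wrist_torque": the same for the moment, N m; "opening": finger opening in m; "grip_force": force on a finger pad.
Only numpy, scipy, OpenCV 4.12 (cv2) and the standard library are available. Lean on these libraries where they do the work, as an engineer would, in place of code of your own. Each camera call takes 0.05 s, during which the arm holds its last target. There are 200 camera calls.

## Working session

There is one attempt and no reset: what is moved stays moved. The work goes in short steps, Python scripts to look and compute and a tool call to move; the robot and the scene stay as the last step left them, time stands still between calls to the robot, and variables do not carry over. Pictures are saved under pics/ and viewed, at most 12 in all, crops included, and the job is handed in when it is done.

Besides the shell and the picture viewer there is one more tool, called after "Request:" as a command line: name --argument value ..., lists and objects as JSON in quotes. arm_command: Moves the arm, as the interface text tells. Its arguments: {"type":"object","properties":{"plan":{"type":"array"},"gripper":{"type":"number"},"force":{"type":"number"}},"required":["plan"]}

```bash
mkdir -p pics
cat > h.py <<'E'
import numpy as np,cv2
from scipy.spatial.transform import Rotation as R
from station import *
def shot(n,f=None):
    c=calibration(n); im,d=get_image(n)
    if f: cv2.imwrite('pics/'+f,im)
    return c,im,d
def pt(c,d,u,v):
    z=d[int(v),int(u)]; p=np.array([(u-c['cx'])/c['fx']*z,-(v-c['cy'])/c['fy']*z,-z,1]); return (np.array(c['pose'])@p)[:3]
def plane(c,u,v,h):
    P=np.array(c['pose']); r=P[:3,:3]@np.array([(u-c['cx'])/c['fx'],-(v-c['cy'])/c['fy'],-1]); o=P[:3,3]
    return o+r*(h-o[2])/r[2]
def cloud(c,d):
    v,u=np.mgrid[0:d.shape[0],0:d.shape[1]]
    p=np.stack([(u-c['cx'])/c['fx']*d,-(v-c['cy'])/c['fy']*d,-d],-1); P=np.array(c['pose'])
    w=p@P[:3,:3].T+P[:3,3]; w[d==0]=np.nan; return w
E
python3 - <<'E'
from h import *
np.set_printoptions(precision=4,suppress=True)
o=get_obs();print(o); print(tcp_to_grasp)
for n in('scene','top'):
    c,im,d=shot(n,n+'0.png'); print(n,c)
    np.savez(n+'0.npz',im=im,d=d,c=c)
E
```

```text
{'t': 0.0, 'q': array([-1.452 ,  0.0534,  1.6143,  0.    ,  1.476 , -0.119 ]), 'dq': array([ 0.0016,  0.001 ,  0.0003,  0.0014, -0.0023, -0.0001]), 'effort': array([ -0.0025, -39.3683, -37.0178,  -0.0001,   0.0073,  -0.    ]), 'tool_pos': array([ 0.1472, -0.6071,  0.4035]), 'tool_rot': array([-3.1173, -0.3724, -0.    ]), 'contact_force': array([ 0.1216, -0.4837, -0.2651]), 'wrist_torque': array([ 0.0617, -0.0229,  0.0064]), 'grip_force': 0.0, 'opening': 0.08568418503385522}
0.1547
scene {'fx': 404.4329150823391, 'fy': 404.4329150823391, 'cx': 245.28326114484568, 'cy': 194.34929434414047, 'pose': array([[ 0.1475, -0.7407,  0.6555,  1.2541],
       [ 0.989 ,  0.1158, -0.0917, -0.0996],
       [-0.008 ,  0.6618,  0.7496,  0.9377],
       [ 0.    ,  0.    ,  0.    ,  1.    ]])}
top {'fx': 351.5870655467713, 'fy': 351.5870655467713, 'cx': 257.73251224823747, 'cy': 195.9764555653981, 'pose': array([[-0.0215,  0.9972, -0.0711,  0.4846],
       [-0.9996, -0.0228, -0.0174, -0.0004],
       [-0.0189,  0.0707,  0.9973,  0.8218],
       [ 0.    ,  0.    ,  0.    ,  1.    ]])}
```

View pics/scene0.png

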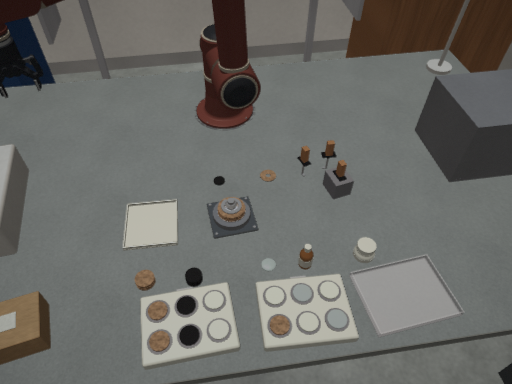

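View pics/top0.png

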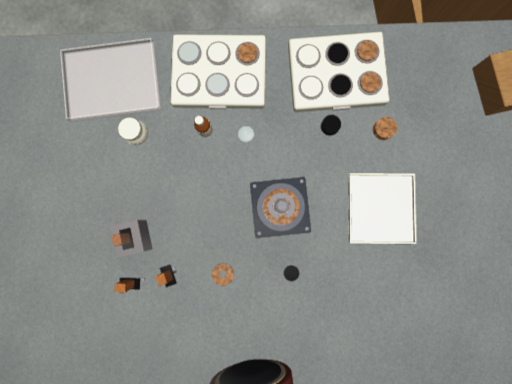

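The scene view shows the arm base at the top, the spindle at (232,212), and the narrow white tray at (151,223). The metal tray at (405,292) is not the target.

Pick lookalikes in the scene view are (305,155), (329,149) and (341,170). In the top view they are (167,276), (127,285) and (122,240). The one in the grey block, (341,170) in scene and (122,240) in top, is farthest from the base, so that's my choice. I'll measure it and check it in a crop.

Run:
```python
from h import *
np.set_printoptions(precision=4,suppress=True)
for n in('top','scene'):
    z=np.load(n+'0.npz',allow_pickle=True); c=z['c'].item(); im=z['im']; d=z['d']; w=cloud(c,d)
    hsv=cv2.cvtColor(im,cv2.COLOR_BGR2HSV)
    print(n,'table z',np.nanmedian(w[...,2]))
    # handles: orange, z between .065 and .12
    m=((hsv[...,0]<18)&(hsv[...,1]>120)&(w[...,2]>.06)&(w[...,2]<.14)&(w[...,0]>.2)&(w[...,0]<.7)).astype(np.uint8)
    k,l,s,ce=cv2.connectedComponentsWithStats(m)
    for i in range(1,k):
        if s[i,4]>15:
            p=w[l==i]; t=p[p[:,2]>p[:,2].max()-.006]
            print('orange',ce[i],s[i,4],'top mean',t.mean(0),len(t),'range from base',np.hypot(*t.mean(0)[:2]))
    # grey block: top at .06
    roi=(w[...,0]>.25)&(w[...,0]<.6)&(w[...,1]>.2)&(w[...,1]<.6)
    b=roi&(w[...,2]>.053)&(w[...,2]<.062)
    v,u=np.nonzero(b)
    if len(v): 
        r=cv2.minAreaRect(w[b][:,:2].astype(np.float32)); print('block top',r,len(v))
    # spindle: shaft top
    if n=='top':
        q=(w[...,2]>.070)&(w[...,2]<.085)&(abs(w[...,0]-.45)<.1)&(abs(w[...,1]+.06)<.1)
        print('shaft',w[q].mean(0),q.sum())
        q=(w[...,2]>.004)&(w[...,2]<.1)&(abs(w[...,0]-.45)<.11)&(abs(w[...,1]+.06)<.11)
        pts=w[q][:,:2].astype(np.float32); r=cv2.minAreaRect(pts); print('flange',r)
        q=(im.min(2)>200)&(abs(w[...,0]-.45)<.13)&(abs(w[...,1]+.36)<.14)
        r=cv2.minAreaRect(w[q][:,:2].astype(np.float32)); print('tray',r, np.nanmedian(w[q],0))
s=cv2.resize(np.load('scene0.npz',allow_pickle=True)['im'][120:250,190:380],None,fx=4,fy=4,interpolation=cv2.INTER_CUBIC); cv2.imwrite('pics/crop1.png',s)
```

```text
top table z -0.0005966810670048339
orange [200.9412 125.8235] 17 top mean [0.6968 0.1348 0.0618] 17 range from base 0.7096742888932444
orange [116.8375 239.2625] 80 top mean [0.454  0.2985 0.1139] 75 range from base 0.5432904150709323
orange [163.9487 277.4872] 156 top mean [0.3732 0.2101 0.1101] 77 range from base 0.4282110649438302
orange [124.1795 285.2923] 195 top mean [0.3583 0.2927 0.1096] 97 range from base 0.46266889208042006
block top ((0.4186243414878845, 0.2663407325744629), (0.15392540395259857, 0.11669526249170303), 9.918760299682617) 803
shaft [ 0.5175 -0.0365  0.0773] 75
flange ((0.4560127556324005, -0.04173392057418823), (0.21791863441467285, 0.12969020009040833), 4.560977458953857)
tray ((0.5031582117080688, -0.2832787334918976), (0.1264115422964096, 0.15365013480186462), 89.97051239013672) [ 0.5044 -0.2824  0.0033]
scene table z -0.0005036133910665819
orange [329.3267 148.0693] 101 top mean [0.3607 0.2915 0.1091] 24 range from base 0.46371519613650064
orange [304.3627 153.9608] 102 top mean [0.3756 0.2077 0.1093] 26 range from base 0.4291392530452517
orange [340.4522 168.3391] 115 top mean [0.4556 0.297  0.1133] 28 range from base 0.5438832381887301
block top ((0.42104703187942505, 0.2659488618373871), (0.15224005281925201, 0.11653219908475876), 7.885663032531738) 333
```

View pics/crop1.png

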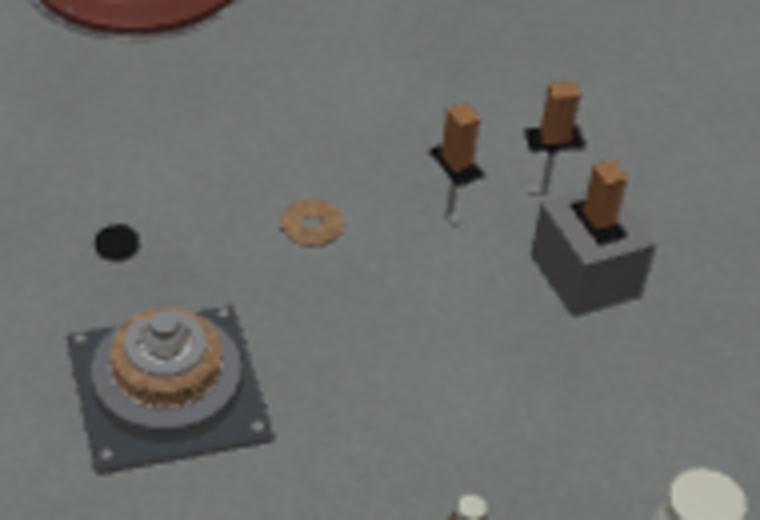

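The crop shows the chosen pick at about (605,195), standing in the grey block. The other two stand free at (460,135) and (560,110). The spindle is at (165,370), and its gap can't be made out, so I'll go above it for a wrist view.

```bash
cat >> h.py <<'E'
def down(a): # tool x along world angle a, tool z down
    return R.from_matrix(np.array([[np.cos(a),np.sin(a),0],[np.sin(a),-np.cos(a),0],[0,0,-1.]]))
def go(p,a=None,rot=None):
    o=get_obs(); r0=R.from_rotvec(o['tool_rot']); r1=rot or (down(a) if a is not None else r0)
    m=r0.as_matrix(); s=r0.inv().apply(np.array(p)-o['tool_pos'])*100; t=(r0.inv()*r1).as_rotvec()
    print('tool x yaw',round(float(np.arctan2(m[1,0],m[0,0])),4),'SHIFT cm',s.round(2),'TURN',t.round(4),'rows~',round(max(np.linalg.norm(s)/4.17,np.linalg.norm(t)/.125),1))
E
python3 - <<'E'
from h import *
np.set_printoptions(precision=4,suppress=True)
o=get_obs(); c=calibration('wrist'); T=np.eye(4); T[:3,:3]=R.from_rotvec(o['tool_rot']).as_matrix(); T[:3,3]=o['tool_pos']
print(np.linalg.inv(T)@np.array(c['pose']),c['fx'],c['cx'],c['cy'])
for a in (-1.6,0,1.57,3.14): go([.5175,-.037,.37],a)
for n in('top','scene'):
    z=np.load(n+'0.npz',allow_pickle=True); c=z['c'].item(); w=cloud(c,z['d'])
    b=(np.abs(w[...,2]-.058)<.004)&(np.abs(w[...,0]-.455)<.06)&(np.abs(w[...,1]-.297)<.06); print(cv2.minAreaRect(w[b][:,:2].astype(np.float32)),b.sum())
    q=(w[...,2]>.004)&(w[...,2]<.02)&(abs(w[...,0]-.517)<.11)&(abs(w[...,1]+.037)<.11)
    print('flange',cv2.minAreaRect(w[q][:,:2].astype(np.float32)))
E
```

```text
[[-0.0005  0.954   0.2999  0.0759]
 [ 1.      0.0005  0.     -0.0003]
 [-0.0001  0.2999 -0.954   0.0313]
 [ 0.      0.      0.      1.    ]] 278.30785256758975 256.7979715150932 195.19751113309195
tool x yaw 0.2378 SHIFT cm [ 49.42 -46.68   3.45] TURN [-0.0015  0.0016  1.8378] rows~ 16.3
tool x yaw 0.2378 SHIFT cm [ 49.42 -46.68   3.45] TURN [-0.0019  0.      0.2378] rows~ 16.3
tool x yaw 0.2378 SHIFT cm [ 49.42 -46.68   3.45] TURN [-0.0014 -0.0014 -1.3322] rows~ 16.3
tool x yaw 0.2378 SHIFT cm [ 49.42 -46.68   3.45] TURN [-0.     -0.0027 -2.9022] rows~ 23.2
((0.45449313521385193, 0.29983004927635193), (0.06984499096870422, 0.06133630499243736), 11.756240844726562) 596
flange ((0.5410423874855042, -0.022884652018547058), (0.1790754497051239, 0.15349718928337097), 4.656692981719971)
((0.4552612900733948, 0.2978280484676361), (0.07534850388765335, 0.06114635989069939), 11.945318222045898) 238
flange ((0.5185242891311646, -0.038731783628463745), (0.20063331723213196, 0.2110460102558136), 3.272141456604004)
```

Request:
arm_command --plan '[[[4, -4, 0, 0, 0, 0], [8, -8, 1, 0, 0, 0], [49.4, -46.7, 3.5, 0, 0, 0], [49.4, -46.7, 3.5, 0, 0, 0], [49.4, -46.7, 3.5, 0, 0, 0], [49.4, -46.7, 3.5, 0, 0, 0], [49.4, -46.7, 3.5, 0, 0, 0], [49.4, -46.7, 3.5, 0, 0, 0], [49.4, -46.7, 3.5, 0, 0, 0], [49.4, -46.7, 3.5, 0, 0, 0], [49.4, -46.7, 3.5, 0, 0, 0], [49.4, -46.7, 3.5, 0, 0, 0]]]' --gripper -1 --force 60

```text
t: 1.1
tool_pos: [0.4188, -0.1863, 0.3782]
tool_rot: [3.119, 0.372, 0.0]
contact_force: [0.4, -0.5, -0.9]
opening: 0.0855
grip_force: 0.0
```

```bash
python3 -c "
from h import *
o=get_obs();print(o['q'],o['tool_pos'],o['tool_rot']);go([.5175,-.037,.33])"
```

```text
[-5.81205583e-01 -3.48046476e-01  2.01622261e+00 -1.71416979e-05
  1.47333561e+00  7.51996369e-01] [ 0.41875817 -0.18630435  0.37818866] [3.11938540e+00 3.72330022e-01 7.99425905e-05]
tool x yaw 0.2376 SHIFT cm [ 13.11 -12.19   4.82] TURN [0. 0. 0.] rows~ 4.4
```

Request:
arm_command --plan '[[[13.1, -12.2, 4.8, 0, 0, 0], [13.1, -12.2, 4.8, 0, 0, 0], [13.1, -12.2, 4.8, 0, 0, 0], [13.1, -12.2, 4.8, 0, 0, 0], [13.1, -12.2, 4.8, 0, 0, 0], [13.1, -12.2, 4.8, 0, 0, 0], [13.1, -12.2, 4.8, 0, 0, 0]]]'

```text
t: 1.68
tool_pos: [0.5168, -0.0382, 0.3296]
tool_rot: [-3.119, -0.376, 0.004]
contact_force: [0.1, -0.3, 0.8]
opening: 0.0854
grip_force: 0.0
```

Run:
```python
from h import *
np.set_printoptions(precision=4,suppress=True)
print(get_obs()['tool_pos'])
c,im,d=shot('wrist'); np.savez('w1.npz',im=im,d=d,c=c)
w=cloud(c,d); x=w[...,0];y=w[...,1];z=w[...,2]
q=(z>.075)&(z<.082)&(abs(x-.5175)<.03)&(abs(y+.037)<.03); s=w[q].mean(0); print('shaft',s,q.sum())
r=np.hypot(x-s[0],y-s[1])
q=(z>.053)&(z<.0585)&(r>.019)&(r<.030); print('ring z',np.median(z[q]),q.sum())
th=np.degrees(np.arctan2(y-s[1],x-s[0]))
# per-angle fraction of ring-height points for r in 21..28
v=(r>.021)&(r<.028)
print([(a,round(float(np.nanmedian(z[v&(th>=a)&(th<a+10)])),4)) for a in range(-180,180,10)])
q=(z>.003)&(z<.03)&(abs(x-s[0])<.1)&(abs(y-s[1])<.1); print('flange',cv2.minAreaRect(w[q][:,:2].astype(np.float32)))
cv2.imwrite('pics/w1.png',cv2.resize(im[60:330,100:420],None,fx=2.2,fy=2.2))
```

```text
[ 0.5168 -0.0382  0.3296]
shaft [ 0.5159 -0.037   0.0778] 449
ring z 0.05546834464092826 1565
[(-180, 0.0474), (-170, 0.0474), (-160, 0.0556), (-150, 0.0553), (-140, 0.0554), (-130, 0.0556), (-120, 0.0556), (-110, 0.0555), (-100, 0.0555), (-90, 0.0556), (-80, 0.0555), (-70, 0.0554), (-60, 0.2325), (-50, 0.2376), (-40, 0.2455), (-30, 0.2502), (-20, 0.2512), (-10, 0.0554), (0, 0.0555), (10, 0.0554), (20, 0.0554), (30, 0.0558), (40, 0.2505), (50, 0.2497), (60, 0.2444), (70, 0.0564), (80, 0.0557), (90, 0.0558), (100, 0.0554), (110, 0.0555), (120, 0.0555), (130, 0.0554), (140, 0.0554), (150, 0.0555), (160, 0.0552), (170, 0.0474)]
flange ((0.5152540802955627, -0.03709491342306137), (0.12951162457466125, 0.13027292490005493), 4.488145351409912)
```

View pics/w1.png

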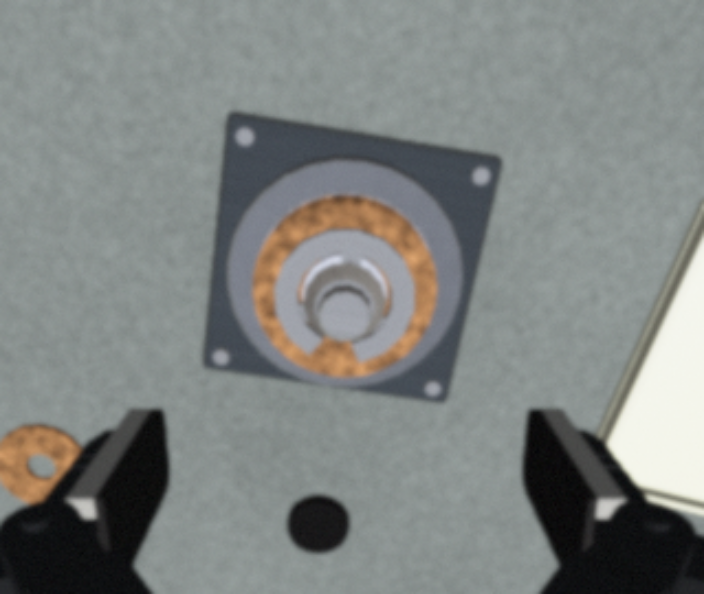

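The wrist view shows the spindle with the shaft at (345,310). The ring is seated level at z=0.0555, and its gap faces the robot, at (335,355) near the bottom of the image.

Run:
```python
from h import *
z_=np.load('w1.npz',allow_pickle=True); w=cloud(z_['c'].item(),z_['d']); s=np.array([.5156,-.037])
x,y,z=[w[...,i] for i in range(3)]; r=np.hypot(x-s[0],y-s[1]); th=np.degrees(np.arctan2(y-s[1],x-s[0]))%360
v=(r>.024)&(r<.028)
for hi in (0,1):
    print(hi,[ (a,round(float(np.mean(z[v&(th>=a)&(th<a+2)])),4)) for a in range(156,214,2)]) if hi==0 else 0
q=(z>.0535)&(z<.0575)&(th>70)&(th<340)&(r<.035)
p=w[q][:,:2]; hull=cv2.convexHull(p.astype(np.float32)); print('ring circle',cv2.minEnclosingCircle(hull))
go([.455,.298,.35],.206)
```

```text
0 [(156, 0.0554), (158, 0.0552), (160, 0.0558), (162, 0.0554), (164, 0.056), (166, nan), (168, 0.0481), (170, 0.0472), (172, 0.0473), (174, 0.0478), (176, 0.0471), (178, 0.0473), (180, 0.0465), (182, 0.047), (184, 0.0474), (186, 0.0476), (188, 0.0473), (190, 0.0478), (192, 0.0479), (194, 0.0466), (196, 0.0478), (198, 0.0477), (200, 0.0474), (202, 0.0483), (204, 0.0552), (206, 0.0558), (208, 0.0553), (210, 0.0551), (212, 0.0551)]
ring circle ((0.5148071646690369, -0.037263382226228714), 0.029787112027406693)
tool x yaw 0.2384 SHIFT cm [  1.96 -34.21  -1.99] TURN [0.     0.0012 0.0324] rows~ 8.2
  return _methods._mean(a, axis=axis, dtype=dtype,
  ret = ret.dtype.type(ret / rcount)
```

Request:
arm_command --plan '[[[2, -34.2, -2, 0, 0, 0.032], [2, -34.2, -2, 0, 0, 0.032], [2, -34.2, -2, 0, 0, 0.032], [2, -34.2, -2, 0, 0, 0.032], [2, -34.2, -2, 0, 0, 0.032], [2, -34.2, -2, 0, 0, 0.032], [2, -34.2, -2, 0, 0, 0.032], [2, -34.2, -2, 0, 0, 0.032], [2, -34.2, -2, 0, 0, 0.032], [2, -34.2, -2, 0, 0, 0.032], [2, -34.2, -2, 0, 0, 0.032]]]'

```text
t: 2.65
tool_pos: [0.4561, 0.2971, 0.3509]
tool_rot: [3.124, 0.322, 0.001]
contact_force: [-0.5, 0.2, 0.7]
opening: 0.0855
grip_force: 0.0
```

Run:
```python
from h import *
np.set_printoptions(precision=4,suppress=True)
o=get_obs();print(o['q'],o['tool_pos'])
c,im,d=shot('wrist'); np.savez('w2.npz',im=im,d=d,c=c)
w=cloud(c,d); x=w[...,0];y=w[...,1];z=w[...,2]; n=(abs(x-.455)<.06)&(abs(y-.298)<.06)
q=n&(z>.105)&(z<.122); t=w[q]; print('handle top',t.mean(0),cv2.minAreaRect(t[:,:2].astype(np.float32)),np.median(t[:,2]))
q=n&(abs(z-.058)<.004); print('block',cv2.minAreaRect(w[q][:,:2].astype(np.float32)))
q=n&(im.max(2)<45)&(abs(z-.064)<.006); print('guard',cv2.minAreaRect(w[q][:,:2].astype(np.float32)),q.sum())
cv2.imwrite('pics/w2.png',cv2.resize(im[60:330,100:420],None,fx=2.2,fy=2.2))
```

```text
[ 0.4409 -0.1011  1.8551 -0.0009  1.3872  1.8065] [0.4561 0.2971 0.3509]
handle top [0.4542 0.3    0.1138] ((0.4530336260795593, 0.2997494637966156), (0.021437421441078186, 0.017696306109428406), 11.625506401062012) 0.11424430688393965
block ((0.45239394903182983, 0.29995596408843994), (0.07017112523317337, 0.06022060289978981), 11.719818115234375)
guard ((0.46803686022758484, 0.3029635548591614), (0.01164779532700777, 0.02000722475349903), 12.541501998901367) 249
```

View pics/w2.png

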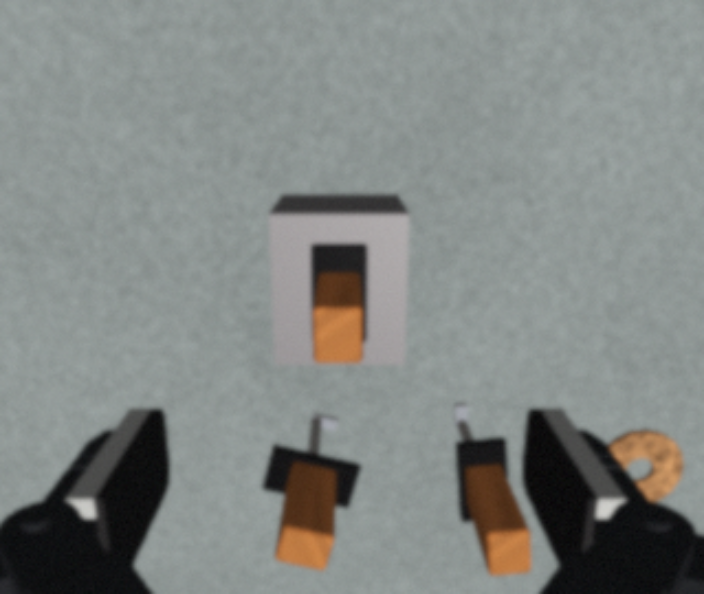

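The wrist view shows the chosen handle top at (338,335), squarely on the block and clear of both decoys. Next I go down, grip and lift.

```bash
python3 -c "
from h import *
go([.4533,.2997,.247],.204)"
```

```text
tool x yaw 0.204 SHIFT cm [-0.23 -0.37 10.37] TURN [ 0.0007 -0.0002  0.    ] rows~ 2.5
```

Request:
arm_command --plan '[[[-0.23, -0.37, 2, 0, 0, 0], [-0.23, -0.37, 4.5, 0, 0, 0], [-0.23, -0.37, 7.5, 0, 0, 0], [-0.23, -0.37, 9.5, 0, 0, 0], [-0.23, -0.37, 10.4, 0, 0, 0], [-0.23, -0.37, 10.4, 0, 0, 0], [-0.23, -0.37, 10.4, 0, 0, 0]]]'

```text
t: 3.28
tool_pos: [0.4534, 0.3002, 0.247]
tool_rot: [3.125, 0.32, 0.0]
contact_force: [0.6, 0.2, 0.7]
opening: 0.0854
grip_force: 0.0
```

Request:
arm_command --plan '[[[0, 0, 0, 0, 0, 0], [0, 0, 0, 0, 0, 0], [0, 0, 0, 0, 0, 0], [0, 0, 0, 0, 0, 0], [0, 0, 0, 0, 0, 0], [0, 0, 0, 0, 0, 0], [0, 0, 0, 0, 0, 0], [0, 0, 0, 0, 0, 0], [0, 0, 0, 0, 0, 0], [0, 0, 0, 0, 0, 0]]]' --gripper 1 --force 60

```text
t: 4.12
tool_pos: [0.453, 0.3015, 0.2472]
tool_rot: [-3.125, -0.323, -0.001]
contact_force: [0.0, -0.1, 4.8]
opening: 0.0175
grip_force: 58.9
```

```bash
python3 -c "
from h import *
o=get_obs();print(o)"
```

```text
{'t': 4.1167, 'q': array([4.50373448e-01, 1.34075452e-02, 1.92988081e+00, 1.26015577e-04,
       1.19728054e+00, 1.81524934e+00]), 'dq': array([-0.00019056, -0.00119702,  0.00122979,  0.0011079 ,  0.00050093,
        0.00052112]), 'effort': array([-1.54746878e-01, -3.12903678e+01, -3.07698083e+01, -6.33215904e-02,
       -4.80403891e-02,  1.62018277e-02]), 'tool_pos': array([0.4530131 , 0.30147117, 0.24715893]), 'tool_rot': array([-3.12450626e+00, -3.22768942e-01, -1.44907251e-03]), 'contact_force': array([ 0.04291884, -0.14086396,  4.83461935]), 'wrist_torque': array([-0.01063608,  0.06906443, -0.00622636]), 'grip_force': 58.9398729801178, 'opening': 0.017524013993458026}
```

Request:
arm_command --plan '[[[0, 0, -0.5, 0, 0, 0], [0, 0, -1.5, 0, 0, 0], [0, 0, -3, 0, 0, 0], [0, 0, -5, 0, 0, 0], [0, 0, -7, 0, 0, 0], [0, 0, -9, 0, 0, 0], [0, 0, -10, 0, 0, 0], [0, 0, -10.5, 0, 0, 0], [0, 0, -10.5, 0, 0, 0], [0, 0, -10.5, 0, 0, 0], [0, 0, -10.5, 0, 0, 0]]]'

```text
t: 5.03
tool_pos: [0.4524, 0.301, 0.3498]
tool_rot: [3.124, 0.323, -0.004]
contact_force: [-0.6, 0.2, -0.8]
opening: 0.0176
grip_force: 58.6
```

Run:
```python
from h import *
np.set_printoptions(precision=4,suppress=True)
o=get_obs();print(o['tool_pos'],o['contact_force'],o['wrist_torque'],o['opening'])
c,im,d=shot('wrist'); np.savez('w3.npz',im=im,d=d,c=c)
c2,im2,d2=shot('scene'); np.savez('s3.npz',im=im2,d=d2,c=c2)
P=np.linalg.inv(np.array(c2['pose'])); g=o['tool_pos']-[0,0,.155]; p=P@np.append(g,1); u=c2['cx']+c2['fx']*p[0]/-p[2]; v=c2['cy']-c2['fy']*p[1]/-p[2]; print('grip px',u,v)
u,v=int(u),int(v); a=cv2.resize(im2[v-45:v+55,u-50:u+50],(500,500),interpolation=cv2.INTER_CUBIC)
b=im[60:330,150:370]; b=cv2.resize(b,None,fx=1.36,fy=1.85)
cv2.imwrite('pics/p3.png',np.hstack([a,cv2.resize(b,(299,500))]))
```

```text
[0.4524 0.301  0.3498] [-0.6167  0.1954 -0.7827] [-0.0296 -0.039   0.0067] 0.01757255312953624
grip px 347.9140434220384 140.66010014660415
```

View pics/p3.png

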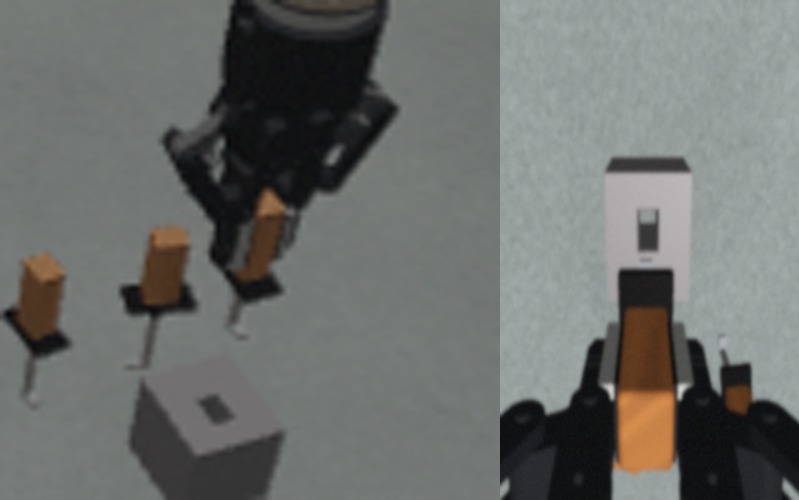

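The left half shows the held pick lifted clear of the stand, with its short shank and toe at (235,328). The right half shows the toe tip at (647,261), just past the guard toward tool +x, and the empty slot at (648,230) offset the same way. So the toe points along tool +x. I'll estimate its height and move to the spindle's end_r side.

Run:
```python
from h import *
np.set_printoptions(precision=4,suppress=True)
z=np.load('w3.npz',allow_pickle=True); d=z['d']; im=z['im']; c=z['c'].item(); w=cloud(c,d)
o=get_obs(); M=R.from_rotvec(o['tool_rot'])
t=M.inv().apply((w[194:208,258]-o['tool_pos']))
for v,(a,b) in zip(range(194,208),zip(t,im[194:208,258])): print(v,a,b)
go([.482,-.064,.32],.68)
```

```text
194 [-0.0059  0.0009  0.2951] [73 72 75]
195 [-0.0063  0.0009  0.293 ] [104 103 106]
196 [-0.0065  0.0009  0.2903] [143 141 144]
197 [-0.0073  0.0009  0.2896] [162 162 166]
198 [-0.0089  0.0009  0.2914] [163 163 167]
199 [-0.0095  0.0009  0.29  ] [150 148 152]
200 [0.011  0.0006 0.2257] [137 133 135]
201 [0.0105 0.0006 0.2249] [153 147 144]
202 [0.0102 0.0006 0.2235] [175 168 163]
203 [0.0092 0.0006 0.2241] [178 169 166]
204 [0.009  0.0006 0.2225] [152 144 141]
205 [0.0079 0.0006 0.2234] [102  96  94]
206 [0.0207 0.0004 0.1854] [44 40 39]
207 [0.0208 0.0004 0.1833] [23 22 24]
tool x yaw 0.2058 SHIFT cm [-4.56 36.34  3.02] TURN [ 0.      0.0028 -0.4742] rows~ 8.8
```

Request:
arm_command --plan '[[[-0.5, 3, 0.2, 0, 0, -0.04], [-1, 7, 1, 0, 0, -0.1], [-1.5, 11, 1.5, 0, 0, -0.16], [-2, 15, 2, 0, 0, -0.22], [-2.4, 19, 2.5, 0, 0, -0.28], [-2.9, 23, 3, 0, 0, -0.34], [-3.4, 27, 3, 0, 0, -0.4], [-3.9, 31, 3, 0, 0, -0.45], [-4.4, 34.5, 3, 0, 0, -0.475], [-4.5, 36, 3, 0, 0, -0.475], [-4.55, 36.3, 3, 0, 0, -0.475], [-4.55, 36.3, 3, 0, 0, -0.475]]]'

```text
t: 6.13
tool_pos: [0.4822, -0.0642, 0.3208]
tool_rot: [-2.962, -1.045, 0.002]
contact_force: [-0.2, 1.1, -0.5]
opening: 0.0175
grip_force: 58.8
```

Run:
```python
from h import *
np.set_printoptions(precision=4,suppress=True)
for i in range(3):
    o=get_obs();print(o['tool_pos'],o['contact_force'],o['wrist_torque'],o['q'][5])
    c,im,d=shot('wrist')
go([.482,-.064,.284],.68)
cv2.imwrite('pics/w4.png',cv2.resize(im[100:300,160:360],(600,600),interpolation=cv2.INTER_CUBIC)); np.savez('w4.npz',im=im,d=d,c=c)
```

```text
[ 0.4822 -0.0642  0.3208] [-0.1662  1.1018 -0.4873] [ 0.0198 -0.0349  0.0292] 0.6067121055143108
[ 0.4822 -0.0633  0.3208] [0.3933 0.8897 0.0366] [ 0.0521  0.054  -0.0667] 0.6069572134475419
[ 0.4822 -0.0627  0.321 ] [ 0.4497  0.598  -0.4852] [ 0.0332 -0.0137  0.033 ] 0.6068411225841238
tool x yaw 0.682 SHIFT cm [-0.12  0.11  3.71] TURN [-0.0011  0.0003  0.002 ] rows~ 0.9
```

View pics/w4.png

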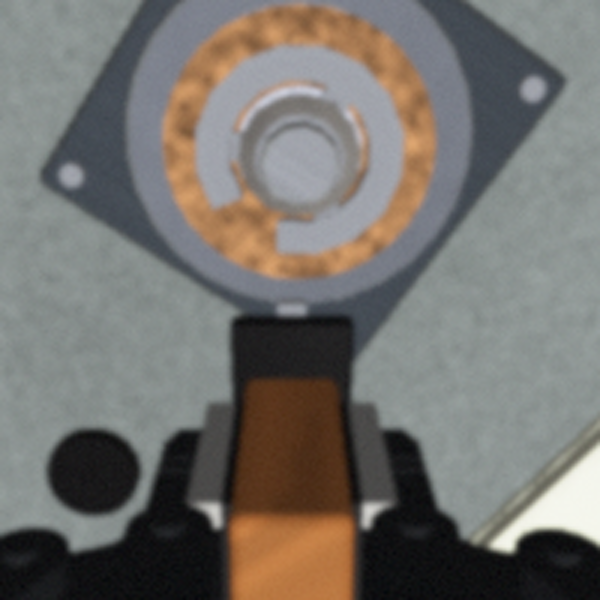

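The view shows the toe at (292,310), lined up radially with the ring end, whose edge is at (277,240). It is clear of the gap. Descending to just above the cork.

Request:
arm_command --plan '[[[-0.1, 0.1, 0.6, 0, 0, 0], [-0.1, 0.1, 1.5, 0, 0, 0], [-0.1, 0.1, 2.4, 0, 0, 0], [-0.1, 0.1, 3.1, 0, 0, 0], [-0.1, 0.1, 3.6, 0, 0, 0], [-0.1, 0.1, 3.8, 0, 0, 0], [-0.1, 0.1, 3.8, 0, 0, 0], [-0.1, 0.1, 3.8, 0, 0, 0]]]'

```text
t: 6.95
tool_pos: [0.4823, -0.0648, 0.2835]
tool_rot: [-2.961, -1.049, 0.0]
contact_force: [1.4, -0.4, -1.4]
opening: 0.0175
grip_force: 58.8
```

```bash
cat > f.py <<'E'
from h import *
import sys
np.set_printoptions(precision=4,suppress=True)
F=[];P=[];T=[]
for i in range(int(sys.argv[1]) if len(sys.argv)>1 else 6):
    get_image('wrist'); o=get_obs(); F.append(o['contact_force']);P.append(o['tool_pos']);T.append(o['wrist_torque'])
r=R.from_rotvec(o['tool_rot']); m=np.mean(P,0); f=np.mean(F,0)
print('t',o['t'],'pos',m,'sd',np.std(P,0),'F',f,'sd',np.std(F,0),'T',np.mean(T,0))
th=.68; e=np.array([np.cos(th),np.sin(th)]); dd=np.array([.5155,-.037])-m[:2]
print('yaw',np.arctan2(r.as_matrix()[1,0],r.as_matrix()[0,0]).round(4),'radial axis r',(dd@e).round(5),'lateral(left+)',(e[0]*dd[1]-e[1]*dd[0]).round(5),'toe z',m[2]-.2267,'F radial(tool x)',f[:2]@e)
E
python3 f.py 8
python3 - <<'E'
from h import *
np.set_printoptions(precision=4,suppress=True)
o=get_obs();M=R.from_rotvec(o['tool_rot']);c,im,d=shot('wrist');w=cloud(c,d);np.savez('w5.npz',im=im,d=d,c=c)
# pads/toe: reading along toe column
for u in (256,258,260):
  t=M.inv().apply(w[196:210,u]-o['tool_pos']);print(u,np.c_[np.arange(196,210),t[:,0],t[:,2],im[196:210,u,1]])
E
```

```text
t 7.35 pos [ 0.4824 -0.0648  0.284 ] sd [0.0001 0.     0.0001] F [-0.116   0.0124 -0.7155] sd [0.3621 0.2447 0.5138] T [-0.0034 -0.0097  0.0105]
yaw 0.6807 radial axis r 0.04323 lateral(left+) 0.00086 toe z 0.05729411626231784 F radial(tool x) -0.08237795973205973
256 [[196.       0.0113   0.2354 140.    ]
 [197.       0.0099   0.2372 127.    ]
 [198.       0.0094   0.2361 127.    ]
 [199.       0.0087   0.2358 117.    ]
 [200.       0.0114   0.2253 118.    ]
 [201.       0.0108   0.2249 134.    ]
 [202.       0.0104   0.2237 154.    ]
 [203.       0.01     0.2227 155.    ]
 [204.       0.0089   0.2237 132.    ]
 [205.       0.0081   0.2236  88.    ]
 [206.       0.0213   0.1846  42.    ]
 [207.       0.0209   0.1839  21.    ]
 [208.       0.0203   0.1839  25.    ]
 [209.       0.0201   0.1827  28.    ]]
258 [[196.       0.0135   0.2284 137.    ]
 [197.       0.0098   0.2374 127.    ]
 [198.       0.0093   0.2366 118.    ]
 [199.       0.0087   0.236  112.    ]
 [200.       0.0108   0.227  111.    ]
 [201.       0.0105   0.2257 132.    ]
 [202.       0.0104   0.2236 153.    ]
 [203.       0.0097   0.2235 156.    ]
 [204.       0.0088   0.2239 132.    ]
 [205.       0.008    0.224   87.    ]
 [206.       0.0211   0.1851  39.    ]
 [207.       0.0212   0.183   21.    ]
 [208.       0.0206   0.1831  24.    ]
 [209.       0.0201   0.1828  29.    ]]
260 [[196.       0.0136   0.228  146.    ]
 [197.       0.01     0.2368 133.    ]
 [198.       0.0091   0.2372 127.    ]
 [199.       0.0086   0.236  114.    ]
 [200.       0.0109   0.2267 113.    ]
 [201.       0.011    0.2241 131.    ]
 [202.       0.0106   0.2232 153.    ]
 [203.       0.0095   0.224  154.    ]
 [204.       0.0088   0.2237 132.    ]
 [205.       0.0081   0.2235  86.    ]
 [206.       0.0212   0.1849  40.    ]
 [207.       0.0213   0.1827  22.    ]
 [208.       0.0204   0.1837  24.    ]
 [209.       0.02     0.1829  31.    ]]
```

Request:
arm_command --plan '[[[0, 0, 0.2, 0, 0, 0], [0, 0, 0.4, 0, 0, 0], [0, 0, 0.6, 0, 0, 0], [0, 0, 0.75, 0, 0, 0], [0, 0, 0.8, 0, 0, 0], [0, 0, 0.8, 0, 0, 0]]]'

```text
t: 7.9
tool_pos: [0.4822, -0.0647, 0.2752]
tool_rot: [-2.961, -1.049, 0.001]
contact_force: [-0.9, 0.8, -1.0]
opening: 0.0175
grip_force: 58.8
```

```bash
python3 f.py 6
```

```text
t 8.2 pos [ 0.4823 -0.0648  0.2756] sd [0.     0.     0.0001] F [ 0.5183 -0.263  -1.008 ] sd [0.3981 0.5478 0.2025] T [ 0.0035 -0.011   0.0029]
yaw 0.6808 radial axis r 0.04329 lateral(left+) 0.00071 toe z 0.048898612253874485 F radial(tool x) 0.23760151418306732
```

Request:
arm_command --plan '[[[0, 0, 0.03, 0, 0, 0], [0, 0, 0.06, 0, 0, 0], [0, 0, 0.06, 0, 0, 0]]]'

```text
t: 8.45
tool_pos: [0.4822, -0.0647, 0.2749]
tool_rot: [-2.961, -1.049, 0.0]
contact_force: [-1.2, 0.4, -0.7]
opening: 0.0175
grip_force: 58.8
```

```bash
python3 f.py 6
```

```text
t 8.75 pos [ 0.4823 -0.0648  0.2749] sd [0. 0. 0.] F [-0.0099  0.0375 -0.5009] sd [0.2456 0.3065 0.2412] T [ 0.0088  0.0106 -0.0151]
yaw 0.6808 radial axis r 0.04331 lateral(left+) 0.00069 toe z 0.04824535158646259 F radial(tool x) 0.015895806315676036
```

Request:
arm_command --plan '[[[0, 0, 0.03, 0, 0, 0], [0, 0, 0.05, 0, 0, 0], [0, 0, 0.05, 0, 0, 0]]]'

```text
t: 9.0
tool_pos: [0.4822, -0.0648, 0.2744]
tool_rot: [-2.961, -1.049, 0.0]
contact_force: [0.3, 0.1, -0.7]
opening: 0.0172
grip_force: 58.8
```

```bash
python3 f.py 6
```

```text
t 9.3 pos [ 0.4823 -0.0648  0.2745] sd [0. 0. 0.] F [-0.2123  0.1475 -0.8255] sd [0.575  0.3493 0.65  ] T [-0.0172 -0.0036 -0.0125]
yaw 0.6809 radial axis r 0.0433 lateral(left+) 0.00069 toe z 0.047754383532231326 F radial(tool x) -0.07238812836371743
```

Request:
arm_command --plan '[[[0, 0, 0.03, 0, 0, 0], [0, 0, 0.05, 0, 0, 0], [0, 0, 0.05, 0, 0, 0]]]'

```text
t: 9.55
tool_pos: [0.4823, -0.0648, 0.274]
tool_rot: [2.961, 1.049, 0.0]
contact_force: [0.1, -0.5, -0.0]
opening: 0.0174
grip_force: 58.9
```

```bash
python3 f.py 6
```

```text
t 9.85 pos [ 0.4823 -0.0648  0.274 ] sd [0. 0. 0.] F [ 0.0746 -0.0787 -0.3774] sd [0.5519 0.3561 0.5801] T [ 0.0143  0.0208 -0.0002]
yaw 0.6808 radial axis r 0.04328 lateral(left+) 0.00072 toe z 0.047349227945591155 F radial(tool x) 0.008542026765003947
```

Request:
arm_command --plan '[[[0, 0, 0.03, 0, 0, 0], [0, 0, 0.05, 0, 0, 0], [0, 0, 0.05, 0, 0, 0]]]'

```text
t: 10.1
tool_pos: [0.4823, -0.0648, 0.2737]
tool_rot: [2.961, 1.049, 0.0]
contact_force: [-0.9, 0.6, 1.5]
opening: 0.0171
grip_force: 59.1
```

```bash
python3 f.py 6
```

```text
t 10.4 pos [ 0.4823 -0.0648  0.2736] sd [0. 0. 0.] F [-0.7373  0.1707  2.0074] sd [0.3794 0.2696 0.492 ] T [ 0.0296  0.1743 -0.0052]
yaw 0.6808 radial axis r 0.04327 lateral(left+) 0.00075 toe z 0.04694987618230473 F radial(tool x) -0.4659662774940944
```

The toe touched at TCP z ≈ 0.2740, with about 2.7 N on the cork. Raising 0.9 mm off it, then sliding in.

Request:
arm_command --plan '[[[0, 0, -0.05, 0, 0, 0], [0, 0, -0.09, 0, 0, 0], [0, 0, -0.09, 0, 0, 0], [0.15, 0, -0.09, 0, 0, 0], [0.3, 0, -0.09, 0, 0, 0], [0.45, 0, -0.09, 0, 0, 0], [0.5, 0, -0.09, 0, 0, 0]]]'

```text
t: 10.98
tool_pos: [0.4863, -0.0614, 0.2742]
tool_rot: [-2.961, -1.049, -0.0]
contact_force: [1.3, -0.4, -1.0]
opening: 0.0175
grip_force: 59.0
```

```bash
python3 f.py 6
```

```text
t 11.2833 pos [ 0.4862 -0.0615  0.2742] sd [0.0001 0.0001 0.    ] F [-0.1802 -0.238  -0.808 ] sd [0.3705 0.4037 0.4036] T [-0.002  -0.002   0.0214]
yaw 0.6808 radial axis r 0.03824 lateral(left+) 0.00065 toe z 0.04754768894015887 F radial(tool x) -0.2897456078615937
```

Request:
arm_command --plan '[[[0, 0, -0.03, 0, 0, 0], [0.12, 0, -0.03, 0, 0, 0], [0.24, 0, -0.03, 0, 0, 0], [0.36, 0, -0.03, 0, 0, 0], [0.45, 0, -0.03, 0, 0, 0], [0.45, 0, -0.03, 0, 0, 0]]]'

```text
t: 11.78
tool_pos: [0.4898, -0.0587, 0.2747]
tool_rot: [-2.961, -1.049, -0.0]
contact_force: [0.2, 0.5, -0.9]
opening: 0.0172
grip_force: 59.0
```

```bash
python3 f.py 6
```

```text
t 12.0833 pos [ 0.4897 -0.0588  0.2747] sd [0. 0. 0.] F [-0.1449 -0.0183 -0.9073] sd [0.6547 0.3726 0.2994] T [-0.0156  0.0014 -0.004 ]
yaw 0.6808 radial axis r 0.03377 lateral(left+) 0.00068 toe z 0.04795026347876302 F radial(tool x) -0.12417015917056298
```

Request:
arm_command --plan '[[[0, 0, -0.03, 0, 0, 0], [0, 0, -0.06, 0, 0, 0], [0, 0, -0.09, 0, 0, 0], [0, 0, -0.12, 0, 0, 0], [0, 0, -0.15, 0, 0, 0], [0, 0, -0.18, 0, 0, 0], [0, 0, -0.21, 0, 0, 0], [0, 0, -0.24, 0, 0, 0], [0, 0, -0.27, 0, 0, 0], [0, 0, -0.3, 0, 0, 0], [0, 0, -0.3, 0, 0, 0]]]'

```text
t: 13.0
tool_pos: [0.4897, -0.0588, 0.2777]
tool_rot: [2.961, 1.049, 0.0]
contact_force: [-0.3, -0.1, -0.9]
opening: 0.0175
grip_force: 59.0
```

```bash
python3 f.py 4
```

```text
t 13.2 pos [ 0.4896 -0.0588  0.2777] sd [0. 0. 0.] F [ 0.5128 -0.2063 -1.7015] sd [0.3643 0.3778 0.3812] T [0.0448 0.0023 0.0135]
yaw 0.6808 radial axis r 0.03381 lateral(left+) 0.00069 toe z 0.05096496105188314 F radial(tool x) 0.269010839046103
```

Request:
arm_command --plan '[[[0, 0, -0.03, 0, 0, 0], [0, 0, -0.06, 0, 0, 0], [0, 0, -0.09, 0, 0, 0], [0, 0, -0.12, 0, 0, 0], [0, 0, -0.15, 0, 0, 0], [0, 0, -0.18, 0, 0, 0], [0, 0, -0.2, 0, 0, 0], [0, 0, -0.2, 0, 0, 0]]]'

```text
t: 13.87
tool_pos: [0.4896, -0.0588, 0.2797]
tool_rot: [2.961, 1.049, -0.0]
contact_force: [-0.5, 0.1, -0.6]
opening: 0.0176
grip_force: 58.9
```

```bash
python3 f.py 4
```

```text
t 14.0667 pos [ 0.4896 -0.0588  0.2796] sd [0. 0. 0.] F [ 0.3944 -0.042  -1.43  ] sd [0.2285 0.214  0.3367] T [-0.058   0.0073  0.0027]
yaw 0.6808 radial axis r 0.03383 lateral(left+) 0.00066 toe z 0.052907142694401 F radial(tool x) 0.28023839466619477
```

```bash
cat > ring.py <<'E'
from h import *
import warnings; warnings.simplefilter('ignore')
c,im,d=shot('wrist'); np.savez('wl.npz',im=im,d=d,c=c); w=cloud(c,d)
x,y,z=[w[...,i] for i in range(3)]; s=[.5155,-.037]; r=np.hypot(x-s[0],y-s[1]); th=np.degrees(np.arctan2(y-s[1],x-s[0]))%360
v=(r>.022)&(r<.029)&(z<.09)
print([(a,round(float(np.nanmedian(z[v&(th>=a)&(th<a+15)]))*1000,1),int((v&(th>=a)&(th<a+15)).sum())) for a in range(0,360,15)])
q=(z>.052)&(z<.072)&(r>.022)&(r<.031); A=np.c_[x[q]-s[0],y[q]-s[1],np.ones(q.sum())]
k=np.linalg.lstsq(A,z[q],rcond=None)[0]; print('plane',k,'tilt',np.hypot(k[0],k[1]),'uphill dir deg',np.degrees(np.arctan2(k[1],k[0]))%360)
cv2.imwrite('pics/wl%d.png'%int(get_obs()['t']*10),cv2.resize(im[100:300,160:360],(600,600),interpolation=cv2.INTER_CUBIC))
E
python3 ring.py; ls pics
```

```text
[(0, 54.8, 105), (15, 54.3, 109), (30, 54.0, 108), (45, 54.3, 111), (60, 54.5, 105), (75, 54.9, 100), (90, 55.4, 100), (105, 56.2, 97), (120, 56.8, 91), (135, 57.8, 94), (150, 58.5, 87), (165, 47.2, 50), (180, 47.4, 78), (195, 47.7, 67), (210, 59.6, 42), (225, 59.7, 45), (240, 59.7, 77), (255, 59.4, 90), (270, 58.7, 93), (285, 58.0, 91), (300, 57.5, 95), (315, 56.6, 100), (330, 55.8, 98), (345, 55.3, 94)]
plane [-0.08443348 -0.07412202  0.05713507] tilt 0.112352508570458 uphill dir deg 221.27908253524595
crop1.png
p3.png
scene0.png
top0.png
w1.png
w2.png
w4.png
wl141.png
```

The ring end is up 4 mm, tilted 0.11 rad toward 221°, so the toe is under it. Continuing to lift.

Request:
arm_command --plan '[[[0, 0, -0.025, 0, 0, 0], [0, 0, -0.05, 0, 0, 0], [0, 0, -0.075, 0, 0, 0], [0, 0, -0.1, 0, 0, 0], [0, 0, -0.125, 0, 0, 0], [0, 0, -0.15, 0, 0, 0], [0, 0, -0.15, 0, 0, 0]]]'

```text
t: 14.7
tool_pos: [0.4895, -0.0588, 0.2809]
tool_rot: [-2.961, -1.049, 0.001]
contact_force: [-0.3, -0.8, -2.6]
opening: 0.0178
grip_force: 58.7
```

```bash
python3 f.py 3
```

```text
t 14.85 pos [ 0.4895 -0.0588  0.281 ] sd [0. 0. 0.] F [-0.4885 -0.9413 -3.0435] sd [0.3939 0.417  0.2746] T [-0.2186  0.1692 -0.0074]
yaw 0.6807 radial axis r 0.03391 lateral(left+) 0.00062 toe z 0.05425918494517312 F radial(tool x) -0.9717377297138577
```

Request:
arm_command --plan '[[[0, 0, -0.025, 0, 0, 0], [0, 0, -0.05, 0, 0, 0], [0, 0, -0.075, 0, 0, 0], [0, 0, -0.1, 0, 0, 0], [0, 0, -0.125, 0, 0, 0], [0, 0, -0.15, 0, 0, 0], [0, 0, -0.15, 0, 0, 0]]]'

```text
t: 15.43
tool_pos: [0.4894, -0.0588, 0.2823]
tool_rot: [-2.961, -1.049, 0.002]
contact_force: [-2.5, -0.9, -4.3]
opening: 0.0173
grip_force: 58.5
```

```bash
python3 f.py 3; python3 ring.py
```

```text
t 15.5833 pos [ 0.4894 -0.0588  0.2823] sd [0. 0. 0.] F [-1.4618 -1.9094 -5.0429] sd [0.2019 0.4932 0.253 ] T [-0.4367  0.5321  0.0016]
yaw 0.6809 radial axis r 0.03404 lateral(left+) 0.00054 toe z 0.05555961486565225 F radial(tool x) -2.33729891699685
[(0, 53.7, 99), (15, 53.5, 106), (30, 53.5, 105), (45, 53.9, 106), (60, 54.6, 104), (75, 55.3, 101), (90, 56.3, 97), (105, 57.7, 92), (120, 58.9, 95), (135, 60.1, 93), (150, 60.9, 87), (165, 47.4, 47), (180, 47.4, 76), (195, 47.7, 77), (210, 61.5, 61), (225, 61.9, 57), (240, 61.3, 88), (255, 60.5, 102), (270, 59.6, 94), (285, 58.3, 95), (300, 57.2, 91), (315, 56.2, 94), (330, 55.3, 96), (345, 54.5, 98)]
plane [-0.15533002 -0.07912143  0.0580877 ] tilt 0.17432044274239678 uphill dir deg 206.99321639935417
```

Request:
arm_command --plan '[[[0.01, 0, -0.02, 0, 0, 0], [0.02, 0, -0.04, 0, 0, 0], [0.03, 0, -0.06, 0, 0, 0], [0.03, 0, -0.08, 0, 0, 0], [0.03, 0, -0.1, 0, 0, 0], [0.03, 0, -0.12, 0, 0, 0], [0.03, 0, -0.12, 0, 0, 0]]]'

```text
t: 16.22
tool_pos: [0.4904, -0.0584, 0.2845]
tool_rot: [-2.961, -1.048, -0.005]
contact_force: [-0.7, -0.8, -1.5]
opening: 0.017
grip_force: 59.2
```

```bash
python3 f.py 3; python3 ring.py
```

```text
t 16.3667 pos [ 0.4909 -0.0586  0.2856] sd [0.0001 0.0001 0.0002] F [-0.992  -0.9438 -1.0361] sd [0.3029 0.5303 0.3442] T [-0.1643  0.2885 -0.03  ]
yaw 0.6808 radial axis r 0.03271 lateral(left+) 0.00126 toe z 0.05893763701515403 F radial(tool x) -1.3647937113748323
[(0, 56.0, 105), (15, 54.2, 101), (30, 53.3, 100), (45, 52.7, 99), (60, 52.4, 95), (75, 53.0, 97), (90, 53.8, 86), (105, 55.2, 89), (120, 57.2, 81), (135, 58.9, 90), (150, 60.8, 91), (165, 47.9, 42), (180, 47.4, 75), (195, 47.6, 71), (210, 47.8, 34), (225, 67.0, 18), (240, 67.7, 60), (255, 67.4, 130), (270, 66.8, 112), (285, 65.7, 101), (300, 64.2, 101), (315, 62.3, 94), (330, 59.9, 97), (345, 58.0, 100)]
plane [-0.12840197 -0.27333822  0.06049409] tilt 0.3019947813546718 uphill dir deg 244.8379791642301
```

The prong snapped: that end is about 11 mm up and the ring tilts 0.30 rad. A small upward nudge will make sure the pick is in contact.

Request:
arm_command --plan '[[[0, 0, -0.03, 0, 0, 0], [0, 0, -0.06, 0, 0, 0], [0, 0, -0.08, 0, 0, 0], [0, 0, -0.08, 0, 0, 0], [0, 0, -0.08, 0, 0, 0]]]'

```text
t: 16.83
tool_pos: [0.49, -0.0585, 0.2848]
tool_rot: [2.961, 1.049, 0.001]
contact_force: [0.0, -0.2, -1.2]
opening: 0.017
grip_force: 59.4
```

```bash
python3 f.py 3; python3 ring.py
```

```text
t 16.9833 pos [ 0.4899 -0.0586  0.2847] sd [0. 0. 0.] F [-0.2207  0.273  -0.7559] sd [0.4212 0.3408 0.1773] T [-0.0178 -0.0117 -0.0229]
yaw 0.6808 radial axis r 0.03346 lateral(left+) 0.00067 toe z 0.057971528932887095 F radial(tool x) 3.7495715597777485e-05
[(0, 56.0, 104), (15, 54.6, 103), (30, 53.6, 103), (45, 52.5, 102), (60, 52.8, 101), (75, 52.8, 90), (90, 53.9, 93), (105, 55.2, 85), (120, 56.9, 85), (135, 58.9, 93), (150, 61.0, 91), (165, 47.7, 45), (180, 47.3, 72), (195, 47.5, 73), (210, 48.1, 66), (225, 66.8, 38), (240, 67.9, 77), (255, 67.4, 132), (270, 66.8, 115), (285, 65.6, 107), (300, 63.9, 99), (315, 62.0, 100), (330, 60.1, 101), (345, 58.2, 103)]
plane [-0.12304934 -0.26862966  0.06044074] tilt 0.2954708678833658 uphill dir deg 245.3892314088286
```

Run:
```python
from h import *
z=np.load('wl.npz',allow_pickle=True); cv2.imwrite('pics/snap.png',cv2.resize(z['im'][130:250,190:330],(700,600),interpolation=cv2.INTER_CUBIC))
```

```text
(no output)
```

View pics/snap.png

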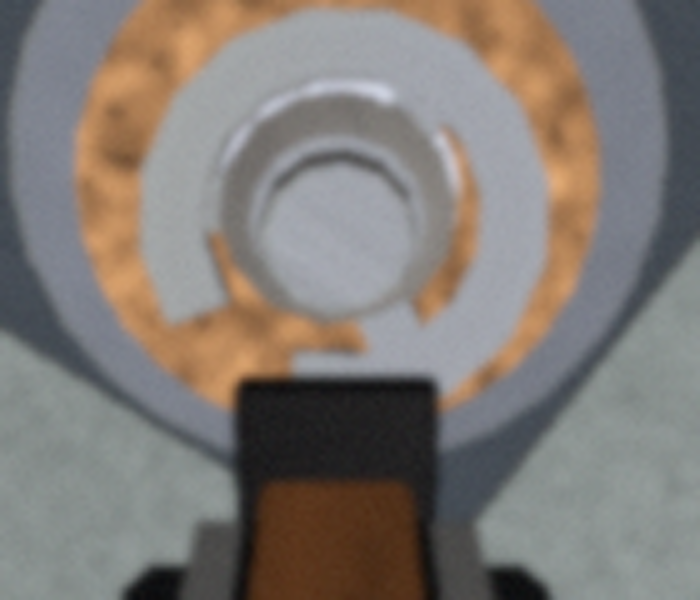

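The crop shows the ring's end raised, with its edge at (295,365), and its prong at (395,320) out over the lip. The toe is hidden beneath it and out of contact, so I'll raise gently until it touches again.

Request:
arm_command --plan '[[[0, 0, -0.03, 0, 0, 0], [0, 0, -0.06, 0, 0, 0], [0, 0, -0.09, 0, 0, 0], [0, 0, -0.12, 0, 0, 0], [0, 0, -0.12, 0, 0, 0]]]'

```text
t: 17.45
tool_pos: [0.4899, -0.0586, 0.2859]
tool_rot: [-2.961, -1.049, -0.0]
contact_force: [-0.1, -0.1, -0.9]
opening: 0.0171
grip_force: 59.4
```

```bash
python3 f.py 3; python3 ring.py
```

```text
t 17.6 pos [ 0.4899 -0.0586  0.2859] sd [0. 0. 0.] F [-0.3591 -0.3135 -0.8385] sd [0.4159 0.5265 0.1834] T [-0.0249 -0.0403 -0.0124]
yaw 0.6808 radial axis r 0.03351 lateral(left+) 0.00068 toe z 0.059163892122421735 F radial(tool x) -0.47632226159294827
[(0, 56.2, 104), (15, 54.5, 104), (30, 53.3, 102), (45, 52.6, 99), (60, 52.4, 97), (75, 52.7, 92), (90, 54.1, 91), (105, 55.3, 85), (120, 57.0, 83), (135, 58.7, 94), (150, 60.9, 92), (165, 47.7, 45), (180, 47.4, 74), (195, 47.7, 79), (210, 48.0, 66), (225, 66.9, 44), (240, 67.8, 79), (255, 67.5, 124), (270, 66.6, 119), (285, 65.7, 102), (300, 64.1, 99), (315, 62.2, 99), (330, 60.2, 100), (345, 58.1, 99)]
plane [-0.12672789 -0.26987544  0.06048493] tilt 0.2981488038442649 uphill dir deg 244.84622718679924
```

Request:
arm_command --plan '[[[0, 0, -0.03, 0, 0, 0], [0, 0, -0.06, 0, 0, 0], [0, 0, -0.09, 0, 0, 0], [0, 0, -0.12, 0, 0, 0], [0, 0, -0.12, 0, 0, 0]]]'

```text
t: 18.07
tool_pos: [0.4897, -0.0585, 0.2867]
tool_rot: [-2.961, -1.049, 0.001]
contact_force: [0.4, -0.7, -2.2]
opening: 0.0174
grip_force: 59.3
```

```bash
python3 f.py 4; python3 ring.py
```

```text
t 18.2667 pos [ 0.4897 -0.0586  0.2868] sd [0. 0. 0.] F [-0.1254  0.0899 -3.4396] sd [0.353  0.7066 0.1444] T [ 0.0067 -0.0233 -0.0185]
yaw 0.6808 radial axis r 0.03358 lateral(left+) 0.00058 toe z 0.06006517154950519 F radial(tool x) -0.040985311579878635
[(0, 56.2, 105), (15, 54.4, 101), (30, 53.2, 94), (45, 52.3, 102), (60, 52.0, 94), (75, 52.6, 91), (90, 53.7, 91), (105, 55.4, 82), (120, 57.2, 81), (135, 59.3, 96), (150, 61.2, 91), (165, 47.7, 43), (180, 47.5, 73), (195, 47.5, 78), (210, 48.3, 72), (225, 67.6, 49), (240, 68.1, 90), (255, 68.0, 126), (270, 66.9, 119), (285, 65.7, 97), (300, 64.3, 100), (315, 62.2, 99), (330, 60.0, 99), (345, 57.9, 96)]
plane [-0.13848754 -0.27702656  0.06065153] tilt 0.3097136009974758 uphill dir deg 243.43920815533997
```

Contact is confirmed: about 2.7 N on the raised end, held for 0.2 s. Lowering slightly, backing the toe out and rising.

Request:
arm_command --plan '[[[0, 0, 0.15, 0, 0, 0], [0, 0, 0.35, 0, 0, 0], [0, 0, 0.4, 0, 0, 0], [-0.3, 0, 0.4, 0, 0, 0], [-0.8, 0, 0.4, 0, 0, 0], [-1.5, 0, 0.35, 0, 0, 0], [-2.2, 0, 0, 0, 0, 0], [-2.8, 0, -1, 0, 0, 0], [-3, 0, -2.5, 0, 0, 0], [-3, 0, -4.5, 0, 0, 0], [-3, 0, -6.5, 0, 0, 0], [-3, 0, -6.5, 0, 0, 0]]]'

```text
t: 19.32
tool_pos: [0.4674, -0.0783, 0.358]
tool_rot: [2.956, 1.046, 0.012]
contact_force: [1.5, -0.6, 0.1]
opening: 0.0173
grip_force: 59.4
```

```bash
python3 ring.py; python3 -c "
from h import *
print(get_obs()['tool_pos']);go([.4530,.3013,.352],.2045)"
```

```text
[(0, 56.5, 56), (15, 54.8, 54), (30, 53.4, 53), (45, 52.8, 54), (60, 52.0, 54), (75, 52.9, 50), (90, 54.1, 53), (105, 55.4, 49), (120, 57.1, 51), (135, 58.9, 54), (150, 61.3, 56), (165, 47.7, 40), (180, 47.5, 47), (195, 48.3, 53), (210, 67.4, 61), (225, 68.3, 59), (240, 68.2, 58), (255, 67.9, 59), (270, 67.1, 57), (285, 65.8, 58), (300, 64.1, 62), (315, 62.2, 56), (330, 60.1, 57), (345, 58.2, 51)]
plane [-0.12760811 -0.268361    0.06052687] tilt 0.2971556110953966 uphill dir deg 244.56848554608865
[ 0.4669828  -0.07807811  0.35570961]
tool x yaw 0.6803 SHIFT cm [ 22.78 -30.37   0.28] TURN [ 0.0048 -0.0049  0.4758] rows~ 9.1
```

Request:
arm_command --plan '[[[1.5, -2, 0.2, 0, 0, 0.04], [4, -5.4, 0.3, 0, 0, 0.1], [6.5, -8.7, 0.3, 0, 0, 0.16], [9, -12, 0.3, 0, 0, 0.22], [11.5, -15.3, 0.3, 0, 0, 0.28], [14, -18.6, 0.3, 0, 0, 0.34], [16.4, -21.9, 0.3, 0, 0, 0.4], [18.9, -25.2, 0.3, 0, 0, 0.45], [21, -28, 0.3, 0, 0, 0.47], [22.4, -29.8, 0.3, 0, 0, 0.476], [22.8, -30.4, 0.3, 0.003, -0.003, 0.476], [22.8, -30.4, 0.3, 0.003, -0.003, 0.476]]]'

```text
t: 20.37
tool_pos: [0.4518, 0.3032, 0.348]
tool_rot: [-3.124, -0.325, 0.009]
contact_force: [-0.2, -0.2, -0.8]
opening: 0.0173
grip_force: 59.5
```

Run:
```python
from h import *
np.set_printoptions(precision=4,suppress=True)
for i in range(4): c,im,d=shot('wrist')
o=get_obs();print(o['t'],o['tool_pos'],o['tool_rot']);M=R.from_rotvec(o['tool_rot']);w=cloud(c,d)
x,y,z=[w[...,i] for i in range(3)]
q=(abs(z-.059)<.004)&(abs(x-.4525)<.06)&(abs(y-.3)<.06); p=w[q]; t=M.inv().apply(p-o['tool_pos'])
print('block top in tool', cv2.minAreaRect(t[:,:2].astype(np.float32)),t.min(0),t.max(0))
go([.4530,.3013,.300],.2045)
```

```text
20.5667 [0.4526 0.3009 0.3487] [-3.1242 -0.3185  0.0069]
block top in tool ((0.0010069683194160461, 0.0014962181448936462), (0.06005595996975899, 0.07006996870040894), 89.90065002441406) [-0.0341 -0.0286  0.2865] [0.036  0.0316 0.2934]
tool x yaw 0.2032 SHIFT cm [ 0.07 -0.02  4.87] TURN [-0.0016  0.0042 -0.0013] rows~ 1.2
```

Request:
arm_command --plan '[[[0.1, 0.1, 1, 0, 0.004, 0], [0.1, 0.1, 2, 0, 0.004, 0], [0.1, 0.1, 3, 0, 0.004, 0], [0.1, 0.1, 4, 0, 0.004, 0], [0.1, 0.1, 4.8, 0, 0.004, 0], [0.1, 0.1, 4.8, 0, 0.004, 0]]]'

```text
t: 21.07
tool_pos: [0.4525, 0.301, 0.2978]
tool_rot: [-3.125, -0.321, 0.007]
contact_force: [-1.0, 0.3, -0.8]
opening: 0.0176
grip_force: 59.5
```

```bash
python3 f.py 2 | head -1
```

```text
t 21.1667 pos [0.4531 0.3014 0.2997] sd [0.0002 0.0001 0.0006] F [ 0.2125  0.3478 -0.5707] sd [0.2947 0.3199 0.5261] T [-0.0381  0.0097 -0.0239]
```

Request:
arm_command --plan '[[[0, 0, 0.8, 0, 0, 0], [0, 0, 1.6, 0, 0, 0], [0, 0, 2.4, 0, 0, 0], [0, 0, 3.2, 0, 0, 0], [0, 0, 4, 0, 0, 0], [0, 0, 4.6, 0, 0, 0], [0, 0, 4.9, 0, 0, 0], [0, 0, 5.0, 0, 0, 0], [0, 0, 5.0, 0, 0, 0], [0, 0, 5.0, 0, 0, 0]]]'

```text
t: 22.0
tool_pos: [0.4536, 0.3018, 0.2514]
tool_rot: [-3.123, -0.321, -0.001]
contact_force: [0.3, 0.2, -1.8]
opening: 0.0173
grip_force: 59.5
```

```bash
python3 f.py 3 | head -1
```

```text
t 22.15 pos [0.4536 0.3018 0.2516] sd [0. 0. 0.] F [-0.1223 -0.2218 -0.6393] sd [0.3518 0.3857 0.4989] T [ 0.0047  0.0078 -0.0016]
```

Request:
arm_command --plan '[[[0, 0, 0.15, 0, 0, 0], [0, 0, 0.3, 0, 0, 0], [0, 0, 0.4, 0, 0, 0], [0, 0, 0.43, 0, 0, 0], [0, 0, 0.43, 0, 0, 0]]]'

```text
t: 22.57
tool_pos: [0.4535, 0.3018, 0.2472]
tool_rot: [-3.123, -0.321, -0.0]
contact_force: [-0.8, -0.8, 3.2]
opening: 0.0174
grip_force: 59.9
```

```bash
python3 f.py 3 | head -1
```

```text
t 22.7167 pos [0.4535 0.3017 0.2472] sd [0. 0. 0.] F [-2.0194 -0.1974  3.9585] sd [0.2724 0.2958 0.0778] T [-0.1628  0.2915  0.0143]
```

Guard is down on the block with about 4.6 N. Releasing.

Request:
arm_command --plan '[[[0, 0, 0, 0, 0, 0], [0, 0, 0, 0, 0, 0], [0, 0, 0, 0, 0, 0], [0, 0, 0, 0, 0, 0], [0, 0, 0, 0, 0, 0], [0, 0, 0, 0, 0, 0], [0, 0, 0, 0, 0, 0], [0, 0, 0, 0, 0, 0], [0, 0, 0, 0, 0, 0]]]' --gripper -1

```text
t: 23.47
tool_pos: [0.4534, 0.3017, 0.2467]
tool_rot: [-3.123, -0.321, -0.0]
contact_force: [0.4, 0.0, -0.8]
opening: 0.085
grip_force: 0.0
```

Request:
arm_command --plan '[[[0, 0, -0.5, 0, 0, 0], [0, 0, -2, 0, 0, 0], [0, 0, -4.5, 0, 0, 0], [0, 0, -8, 0, 0, 0], [0, 0, -10.5, 0, 0, 0], [0, 0, -11, 0, 0, 0], [0, 0, -11, 0, 0, 0]]]'

```text
t: 24.05
tool_pos: [0.4541, 0.3017, 0.3603]
tool_rot: [-3.121, -0.321, -0.009]
contact_force: [0.2, 0.2, -0.5]
opening: 0.0852
grip_force: 0.0
```

Run:
```python
from h import *
np.set_printoptions(precision=4,suppress=True)
for i in range(2): c,im,d=shot('wrist')
o=get_obs();print(o['t'],o['tool_pos'],o['opening']);w=cloud(c,d); x,y,z=[w[...,i] for i in range(3)]; n=(abs(x-.453)<.06)&(abs(y-.3)<.06)
q=n&(z>.105)&(z<.13);t=w[q];print('handle top',np.median(t,0),cv2.minAreaRect(t[:,:2].astype(np.float32)),q.sum())
q=n&(abs(z-.059)<.003); print('block',cv2.minAreaRect(w[q][:,:2].astype(np.float32)))
go([.5155,-.037,.33],.70)
```

```text
24.15 [0.4531 0.3013 0.356 ] 0.08567170609707003
handle top [0.4542 0.3028 0.1143] ((0.45285364985466003, 0.30265119671821594), (0.022110259160399437, 0.017348762601614), 11.980290412902832) 608
block ((0.4522230625152588, 0.29982075095176697), (0.0707230269908905, 0.05995770916342735), 11.758133888244629)
tool x yaw 0.2048 SHIFT cm [-0.77 34.4   2.54] TURN [-0.002   0.0001 -0.4952] rows~ 8.3
```

The pick stands in the stand: guard down, 3 mm off the axis. Going above the ring with the fingers partly closed.

Request:
arm_command --plan '[[[-0.05, 2, 0.2, 0, 0, -0.04], [-0.1, 5.5, 0.5, 0, 0, -0.1], [-0.2, 9, 0.8, 0, 0, -0.17], [-0.3, 12.5, 1.1, 0, 0, -0.23], [-0.4, 16, 1.4, 0, 0, -0.3], [-0.5, 19.5, 1.7, 0, 0, -0.36], [-0.6, 23, 2, 0, 0, -0.42], [-0.7, 26.5, 2.2, 0, 0, -0.48], [-0.7, 30, 2.4, 0, 0, -0.54], [-0.77, 33, 2.5, 0, 0, -0.58], [-0.77, 34.2, 2.5, 0, 0, -0.58], [-0.77, 34.4, 2.5, 0, 0, -0.58]]]' --gripper -0.55

```text
t: 25.15
tool_pos: [0.5155, -0.0387, 0.3289]
tool_rot: [-2.902, -1.194, 0.004]
contact_force: [-1.1, -0.3, 0.1]
opening: 0.0665
grip_force: 0.0
```

Run:
```python
from h import *
np.set_printoptions(precision=4,suppress=True)
for i in range(5): c,im,d=shot('wrist')
o=get_obs();print(o['t'],o['tool_pos'],o['opening']);M=R.from_rotvec(o['tool_rot']);w=cloud(c,d); np.savez('w9.npz',im=im,d=d,c=c)
t=M.inv().apply((w-o['tool_pos']).reshape(-1,3)).reshape(w.shape)
for sgn in(-1,1):
    q=(t[...,2]<.185)&(t[...,2]>.06)&(sgn*t[...,1]>.02)&(abs(t[...,0])<.02); p=t[q]; print(q.sum(),'tip z',np.percentile(p[:,2],[95,98,99.5]),'inner y at tip',np.percentile(sgn*p[p[:,2]>np.percentile(p[:,2],80)][:,1],[1,5,50]),'x',p[:,0].min(),p[:,0].max())
x,y,z=[w[...,i] for i in range(3)]; s=np.array([.5155,-.037]); r=np.hypot(x-s[0],y-s[1])
q=(z>.050)&(z<.072)&(r>.020)&(r<.034)
for _ in range(3):
    A=np.c_[x[q]-s[0],y[q]-s[1],np.ones(q.sum())]; k=np.linalg.lstsq(A,z[q],rcond=None)[0]; e=z-(k[0]*(x-s[0])+k[1]*(y-s[1])+k[2]); q=(abs(e)<.0012)&(r<.036)&(r>.018)
print('tilt',np.hypot(*k[:2]),np.degrees(np.arctan2(k[1],k[0]))%360,'z0',k[2])
n=np.array([-k[0],-k[1],1]);n/=np.linalg.norm(n); al=R.align_vectors([[0,0,1]],[n])[0]
P=al.apply(w[q]-[s[0],s[1],k[2]]); cc,rad=cv2.minEnclosingCircle(P[:,:2].astype(np.float32)); C=al.inv().apply([cc[0],cc[1],0])+[s[0],s[1],k[2]]; print('ring top centre',C,'rad',rad)
a=np.degrees(np.arctan2(P[:,1]-cc[1],P[:,0]-cc[0]))%360; h,_=np.histogram(a,72,(0,360)); print('empty bins',[i*5 for i in range(72) if h[i]<3])
```

```text
25.4 [ 0.5156 -0.0356  0.3306] 0.0663802302494045
14328 tip z [0.1475 0.1569 0.1631] inner y at tip [0.0338 0.0339 0.0376] x -0.013785046215800009 0.019398603002575086
13879 tip z [0.1477 0.1573 0.1633] inner y at tip [0.0318 0.0319 0.0354] x -0.013974341711278475 0.019261966536701716
tilt 0.3037028287646242 243.96559732333623 z0 0.060534304425362534
ring top centre [ 0.5165 -0.0344  0.0597] rad 0.033907201141119
empty bins [180, 185, 190, 195, 200]
```

Run:
```python
from h import *
from scipy.optimize import least_squares
np.set_printoptions(precision=4,suppress=True)
f=np.load('w9.npz',allow_pickle=True); w=cloud(f['c'].item(),f['d']); im=f['im']; hsv=cv2.cvtColor(im,cv2.COLOR_BGR2HSV)
x,y,z=[w[...,i] for i in range(3)]; s=np.array([.5155,-.037]); e=z-(.0605+.3037*(np.cos(4.258)*(x-s[0])+np.sin(4.258)*(y-s[1]))); r=np.hypot(x-s[0],y-s[1])
q=(abs(e)<.0012)&(r<.034)&(hsv[...,1]<60)
th=np.degrees(np.arctan2(y-s[1],x-s[0]))%360; B=[]
for a in range(0,360,10):
    m=q&(th>=a)&(th<a+10)
    if m.sum()>10: rr=np.sort(r[m])[-3:].mean(); B.append([a+5,rr])
B=np.array(B); print((B[:,1]*1000).round(1)); g=np.radians(B[:,0]); X=s+np.c_[np.cos(g),np.sin(g)]*B[:,1:]
F=least_squares(lambda p:np.hypot(*(X-p[:2]).T)-p[2],[*s,.029],loss='soft_l1',f_scale=.0005); print(F.x)
go([F.x[0],F.x[1],.235])
```

```text
[27.7 26.9 26.9 26.4 26.6 26.3 26.  26.6 26.3 27.1 27.  27.7 28.  28.6
 29.1 28.9 28.9 29.5 29.3 29.8 29.  29.  29.2 29.1 29.  28.8 29.3 28.9
 29.  28.7 28.7 28.2 27.9]
[ 0.5147 -0.0382  0.0282]
tool x yaw 0.7863 SHIFT cm [-0.26  0.15  9.56] TURN [0. 0. 0.] rows~ 2.3
```

Request:
arm_command --plan '[[[-0.26, 0.15, 1.5, 0, 0, 0], [-0.26, 0.15, 4, 0, 0, 0], [-0.26, 0.15, 6.5, 0, 0, 0], [-0.26, 0.15, 8.5, 0, 0, 0], [-0.26, 0.15, 9.5, 0, 0, 0], [-0.26, 0.15, 9.8, 0, 0, 0], [-0.26, 0.15, 10.2, 0, 0, 0], [-0.26, 0.15, 10.2, 0, 0, 0]]]'

```text
t: 26.07
tool_pos: [0.5154, -0.0392, 0.2295]
tool_rot: [-2.901, -1.202, -0.003]
contact_force: [-0.8, -0.4, -0.6]
opening: 0.0661
grip_force: 0.0
```

```bash
python3 f.py 4|head -1
```

```text
t 26.2667 pos [ 0.5156 -0.0395  0.2303] sd [0.     0.0001 0.0001] F [-0.1247  0.016   0.2453] sd [0.2957 0.1496 0.7164] T [ 0.0268 -0.0015 -0.0178]
```

Request:
arm_command --plan '[[[0, 0, 0.15, 0, 0, 0], [0, 0, 0.3, 0, 0, 0], [0, 0, 0.45, 0, 0, 0], [0, 0, 0.6, 0, 0, 0], [0, 0, 0.7, 0, 0, 0], [0, 0, 0.7, 0, 0, 0]]]'

```text
t: 26.77
tool_pos: [0.5148, -0.0395, 0.2215]
tool_rot: [-2.901, -1.2, -0.0]
contact_force: [-0.3, -0.3, -0.7]
opening: 0.066
grip_force: 0.0
```

```bash
python3 f.py 4|head -1
```

```text
t 26.9667 pos [ 0.515  -0.0396  0.2219] sd [0.0001 0.     0.0001] F [-0.0488 -0.0616 -0.2912] sd [0.2243 0.5658 0.3179] T [ 0.0001  0.0006 -0.0069]
```

Request:
arm_command --plan '[[[0, 0, 0.1, 0, 0, 0], [0, 0, 0.2, 0, 0, 0], [0, 0, 0.3, 0, 0, 0], [0, 0, 0.3, 0, 0, 0], [0, 0, 0.3, 0, 0, 0]]]'

```text
t: 27.38
tool_pos: [0.515, -0.0395, 0.2188]
tool_rot: [-2.901, -1.2, -0.001]
contact_force: [-0.4, 0.2, -0.5]
opening: 0.0661
grip_force: 0.0
```

```bash
python3 f.py 4|head -1
python3 - <<'E'
from h import *
np.set_printoptions(precision=4,suppress=True)
c,im,d=shot('wrist');o=get_obs();M=R.from_rotvec(o['tool_rot']);w=cloud(c,d)
t=M.inv().apply((w-o['tool_pos']).reshape(-1,3)).reshape(w.shape)
for s in(-1,1):
    q=(t[...,2]<.1695)&(t[...,2]>.1)&(s*t[...,1]>.031)&(s*t[...,1]<.04)&(abs(t[...,0])<.02)
    p=t[q]; print('tip world z',o['tool_pos'][2]-np.percentile(p[:,2],[98,99.5]),np.percentile(s*p[:,1],2))
cv2.imwrite('pics/grip.png',cv2.resize(im[150:340,130:390],(780,570),interpolation=cv2.INTER_CUBIC))
E
```

```text
t 27.5833 pos [ 0.515  -0.0396  0.219 ] sd [0. 0. 0.] F [0.1004 0.3511 0.089 ] sd [0.2474 0.341  0.2738] T [ 0.001   0.0181 -0.0249]
tip world z [0.055  0.0528] 0.03186699521154394
tip world z [0.0553 0.0527] 0.03164765720607018
```

View pics/grip.png

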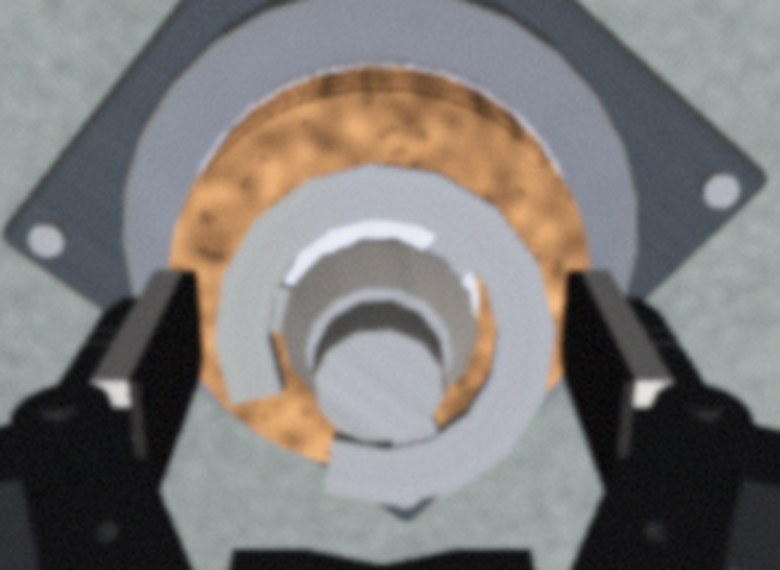

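The crop shows the ring between the open pads, which are at (185,330) and (580,330). The tips are at about z 0.053, clear of the cork. Closing.

Request:
arm_command --plan '[[[0, 0, 0, 0, 0, 0], [0, 0, 0, 0, 0, 0], [0, 0, 0, 0, 0, 0], [0, 0, 0, 0, 0, 0], [0, 0, 0, 0, 0, 0], [0, 0, 0, 0, 0, 0]]]' --gripper 1 --force 60

```text
t: 28.13
tool_pos: [0.5151, -0.0397, 0.2193]
tool_rot: [-2.901, -1.201, -0.001]
contact_force: [-2.5, -1.4, 3.8]
opening: 0.0549
grip_force: 62.7
```

```bash
python3 f.py 2|head -1; python3 ring.py; python3 -c "
from h import *
o=get_obs();print(o['opening'],o['grip_force'])"
```

```text
t 28.2333 pos [ 0.5151 -0.0397  0.2193] sd [0. 0. 0.] F [-2.0039 -2.0957  4.3681] sd [0.4323 0.3952 0.4498] T [-0.1147  0.2993  0.0119]
[(0, 55.8, 232), (15, 54.5, 226), (30, 53.1, 213), (45, 52.4, 213), (60, 52.3, 210), (75, 52.8, 195), (90, 53.6, 185), (105, 55.5, 281), (120, 70.2, 407), (135, 70.7, 364), (150, 60.4, 257), (165, 59.7, 47), (180, 47.3, 63), (195, 64.6, 69), (210, 65.7, 171), (225, 66.3, 164), (240, 66.6, 197), (255, 65.9, 247), (270, 65.3, 236), (285, 64.4, 217), (300, 66.2, 359), (315, 65.7, 364), (330, 59.8, 219), (345, 57.7, 216)]
plane [-0.12678279 -0.21434645  0.06076736] tilt 0.2490346938422353 uphill dir deg 239.3963063527343
0.054851354755244774 62.710789794813024
```

Request:
arm_command --plan '[[[0, 0, -0.05, 0, 0, 0], [0, 0, -0.1, 0, 0, 0], [0, 0, -0.15, 0, 0, 0], [0, 0, -0.2, 0, 0, 0], [0, 0, -0.25, 0, 0, 0], [0, 0, -0.3, 0, 0, 0], [0, 0, -0.35, 0, 0, 0], [0, 0, -0.4, 0, 0, 0], [0, 0, -0.5, 0, 0, 0], [0, 0, -0.6, 0, 0, 0], [0, 0, -0.7, 0, 0, 0]]]'

```text
t: 29.2
tool_pos: [0.5152, -0.039, 0.2263]
tool_rot: [-2.899, -1.2, -0.003]
contact_force: [3.2, 4.8, -3.3]
opening: 0.0546
grip_force: 66.2
```

```bash
python3 f.py 2|head -1; python3 ring.py; python3 -c "
from h import *
o=get_obs();print(o['opening'],o['grip_force'])"
```

```text
t 29.3 pos [ 0.516  -0.039   0.2281] sd [0.0001 0.     0.0004] F [0.8692 5.9269 4.2575] sd [0.5269 0.5945 0.6179] T [1.0348 0.0005 0.0009]
[(0, 64.9, 270), (15, 63.4, 281), (30, 62.2, 286), (45, 61.6, 256), (60, 61.4, 262), (75, 61.7, 235), (90, 62.6, 213), (105, 65.0, 281), (120, 68.7, 262), (135, 70.7, 244), (150, 70.0, 209), (165, 47.4, 49), (180, 47.5, 72), (195, 74.6, 75), (210, 75.6, 134), (225, 76.2, 150), (240, 76.2, 174), (255, 75.7, 231), (270, 74.7, 271), (285, 74.1, 229), (300, 73.5, 273), (315, 71.8, 291), (330, 68.9, 201), (345, 67.0, 233)]
plane [-0.12896229 -0.2534099   0.0694662 ] tilt 0.284337566537482 uphill dir deg 243.02809886877986
0.054566233717515525 66.61760335066106
```

Request:
arm_command --plan '[[[0, 0, -0.1, 0, 0, 0], [0, 0, -0.2, 0, 0, 0], [0, 0, -0.3, 0, 0, 0], [0, 0, -0.5, 0, 0, 0], [0, 0, -0.8, 0, 0, 0], [0, 0, -1.2, 0, 0, 0], [0, 0, -2, 0, 0, 0], [0, 0, -3, 0, 0, 0], [0, 0, -4.2, 0, 0, 0], [0, 0, -5.5, 0, 0, 0], [0, 0, -6, 0, 0, 0], [0, 0, -6, 0, 0, 0]]]'

```text
t: 30.35
tool_pos: [0.5159, -0.0399, 0.2889]
tool_rot: [2.902, 1.201, 0.008]
contact_force: [-0.4, -0.6, -0.4]
opening: 0.0544
grip_force: 66.3
```

```bash
python3 f.py 3|head -1
python3 - <<'E'
from h import *
np.set_printoptions(precision=4,suppress=True)
c,im,d=shot('wrist');o=get_obs();print(o['opening'],o['grip_force']);M=R.from_rotvec(o['tool_rot']);w=cloud(c,d)
t=M.inv().apply((w-o['tool_pos']).reshape(-1,3)).reshape(w.shape)
q=(t[...,2]>.135)&(t[...,2]<.18)&(abs(t[...,1])<.022)&(abs(t[...,0])<.035);p=t[q];print(q.sum(),p.min(0),p.max(0))
A=np.c_[p[:,:2],np.ones(len(p))];print('ring plane in tool',np.linalg.lstsq(A,p[:,2],rcond=None)[0])
c2,i2,d2=shot('top'); w2=cloud(c2,d2); m=(i2.min(2)>190)&(abs(w2[...,0]-.5)<.12)&(abs(w2[...,1]+.28)<.12)
print('tray',cv2.minAreaRect(w2[m][:,:2].astype(np.float32)))
cv2.imwrite('pics/held.png',np.hstack([cv2.resize(im[150:340,130:390],(450,330)),i2[120:340,200:440][:,:,:].repeat(1,0) if 0 else cv2.resize(i2[120:300,220:440],(350,330))]))
go([.503,-.283,.285],.785)
E
```

```text
t 30.5 pos [ 0.5151 -0.0397  0.2865] sd [0.0003 0.0001 0.0007] F [ 0.172   0.4457 -0.841 ] sd [0.4426 0.3601 0.3561] T [-0.0076 -0.0054  0.0091]
0.05488293280396145 66.34358005793445
4184 [-0.0281 -0.022   0.1488] [0.0288 0.022  0.1715]
ring plane in tool [ 0.2807 -0.1112  0.1589]
tray ((0.5077495574951172, -0.2739800214767456), (0.15433813631534576, 0.16211168467998505), 86.51692199707031)
tool x yaw 0.7848 SHIFT cm [-18.02  16.4   -0.05] TURN [-0.003  -0.0006 -0.0002] rows~ 5.8
```

View pics/held.png

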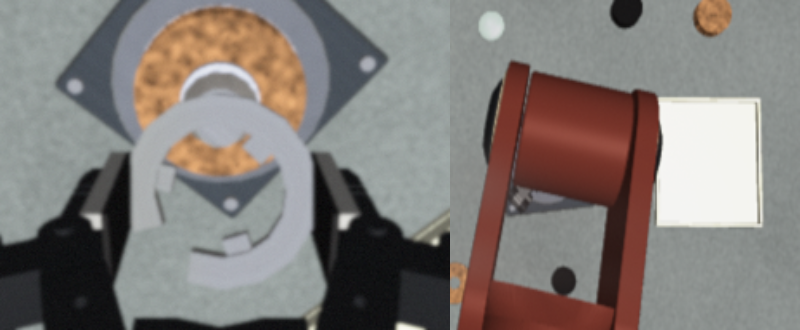

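The left half shows the ring off the shaft, held between the pads at (220,190). The right half shows the tray clear at (708,162). Moving to its centre, about (0.505, -0.272).

```bash
python3 -c "
from h import *
go([.505,-.272,.287],.785)"
```

```text
tool x yaw 0.7848 SHIFT cm [-17.1   15.76  -0.25] TURN [-0.003  -0.0006 -0.0002] rows~ 5.6
```

Request:
arm_command --plan '[[[-1, 1, -0.2, 0, 0, 0], [-3, 2.8, -0.2, 0, 0, 0], [-5.5, 5.1, -0.2, 0, 0, 0], [-8, 7.4, -0.2, 0, 0, 0], [-10.5, 9.7, -0.2, 0, 0, 0], [-13, 12, -0.2, 0, 0, 0], [-15.5, 14.3, -0.2, 0, 0, 0], [-16.8, 15.5, 0, 0, 0, 0], [-17.1, 15.8, 1, 0, 0, 0], [-17.1, 15.8, 2.5, 0, 0, 0], [-17.1, 15.8, 4, 0, 0, 0], [-17.1, 15.8, 4, 0, 0, 0]]]'

```text
t: 31.6
tool_pos: [0.5041, -0.2707, 0.2405]
tool_rot: [-2.894, -1.198, 0.005]
contact_force: [-0.4, 0.3, -1.0]
opening: 0.0549
grip_force: 66.3
```

Run:
```python
from h import *
np.set_printoptions(precision=4,suppress=True)
for i in range(3): c,im,d=shot('wrist')
o=get_obs();print(o['t'],o['tool_pos'],o['opening'],o['contact_force']);w=cloud(c,d); m=(im.min(2)>185)&(w[...,2]<.012)
print(m.sum(),np.nanmin(w[m],0),np.nanmax(w[m],0),np.nanmedian(w[m][:,2]),cv2.minAreaRect(w[m][:,:2].astype(np.float32)))
```

```text
31.75 [ 0.5057 -0.2716  0.2451] 0.05450872206249797 [-0.4678 -1.0806 -0.3914]
26861 [ 0.4273 -0.3446  0.0011] [ 0.5885 -0.1969  0.012 ] 0.0035374394517299346 ((0.5077260732650757, -0.2698023319244385), (0.1451544314622879, 0.15781337022781372), 88.11672973632812)
```

Request:
arm_command --plan '[[[0, 0, 1, 0, 0, 0], [0, 0, 2, 0, 0, 0], [0, 0, 3, 0, 0, 0], [0, 0, 4, 0, 0, 0], [0, 0, 5, 0, 0, 0], [0, 0, 5.6, 0, 0, 0], [0, 0, 6.0, 0, 0, 0], [0, 0, 6.2, 0, 0, 0], [0, 0, 6.2, 0, 0, 0], [0, 0, 6.2, 0, 0, 0]]]'

```text
t: 32.58
tool_pos: [0.5059, -0.2723, 0.1838]
tool_rot: [-2.901, -1.201, -0.002]
contact_force: [1.1, -0.1, -0.7]
opening: 0.0547
grip_force: 66.3
```

```bash
python3 f.py 3|head -1
```

```text
t 32.7333 pos [ 0.506  -0.2723  0.1841] sd [0.     0.     0.0001] F [-0.0966  0.0454 -0.5641] sd [0.2732 0.4809 0.4247] T [ 0.001   0.0139 -0.0052]
```

Request:
arm_command --plan '[[[0, 0, 0.1, 0, 0, 0], [0, 0, 0.2, 0, 0, 0], [0, 0, 0.3, 0, 0, 0], [0, 0, 0.4, 0, 0, 0], [0, 0, 0.5, 0, 0, 0], [0, 0, 0.6, 0, 0, 0], [0, 0, 0.6, 0, 0, 0]]]'

```text
t: 33.32
tool_pos: [0.5056, -0.272, 0.1771]
tool_rot: [-2.9, -1.2, -0.001]
contact_force: [0.1, -0.1, -0.5]
opening: 0.0551
grip_force: 66.3
```

```bash
python3 f.py 3|head -1
```

```text
t 33.4667 pos [ 0.5057 -0.2721  0.1774] sd [0.     0.     0.0001] F [-0.0198 -0.0358 -0.963 ] sd [0.7169 0.1831 0.4178] T [ 0.0094 -0.0245  0.0302]
```

Request:
arm_command --plan '[[[0, 0, 0.1, 0, 0, 0], [0, 0, 0.2, 0, 0, 0], [0, 0, 0.2, 0, 0, 0]]]'

```text
t: 33.72
tool_pos: [0.5056, -0.272, 0.1752]
tool_rot: [-2.901, -1.2, -0.001]
contact_force: [-0.0, 0.5, -1.3]
opening: 0.0545
grip_force: 66.3
```

Request:
arm_command --plan '[[[0, 0, 0, 0, 0, 0], [0, 0, 0, 0, 0, 0], [0, 0, 0, 0, 0, 0], [0, 0, 0, 0, 0, 0], [0, 0, 0, 0, 0, 0], [0, 0, 0, 0, 0, 0], [0, 0, 0, 0, 0, 0], [0, 0, 0, 0, 0, 0]]]' --gripper -1

```text
t: 34.38
tool_pos: [0.5057, -0.2721, 0.1755]
tool_rot: [-2.901, -1.201, -0.001]
contact_force: [-0.2, 1.0, 0.3]
opening: 0.0854
grip_force: 0.0
```

Request:
arm_command --plan '[[[0, 0, -1, 0, 0, 0], [0, 0, -3, 0, 0, 0], [0, 0, -6, 0, 0, 0], [0, 0, -9, 0, 0, 0], [0, 0, -12, 0, 0, 0], [0, 0, -13, 0, 0, 0], [0, 0, -13, 0, 0, 0], [0, 0, -13, 0, 0, 0]]]'

```text
t: 35.05
tool_pos: [0.5056, -0.2723, 0.3057]
tool_rot: [-2.902, -1.201, -0.002]
contact_force: [-0.8, 0.2, -0.1]
opening: 0.0852
grip_force: 0.0
```

Run:
```python
from h import *
np.set_printoptions(precision=4,suppress=True)
for i in range(3): c,im,d=shot('wrist')
w=cloud(c,d);print(get_obs()['t'])
m=(im.max(2)<185)&(abs(w[...,0]-.508)<.06)&(abs(w[...,1]+.27)<.055)&(w[...,2]>.004)&(w[...,2]<.05)&(im.max(2)>90)
p=w[m];k=np.linalg.lstsq(np.c_[p[:,:2]-[.508,-.27],np.ones(len(p))],p[:,2],rcond=None)[0]
print(m.sum(),np.median(p,0),p[:,2].min(),p[:,2].max(),'plane',k,cv2.minEnclosingCircle(p[:,:2].astype(np.float32)))
c,i2,d2=shot('scene');w=cloud(c,d2);q=(abs(w[...,0]-.453)<.03)&(abs(w[...,1]-.3)<.03)&(w[...,2]>.105);print('pick top',np.median(w[q],0))
cv2.imwrite('pics/end.png',im)
```

```text
35.2
1429 [ 0.5092 -0.2691  0.0075] 0.00400035594263537 0.009846102510512933 plane [0.0016 0.0003 0.0074] ((0.5045070648193359, -0.2720976173877716), 0.029318366199731827)
pick top [0.4581 0.3003 0.1127]
```

View pics/end.png

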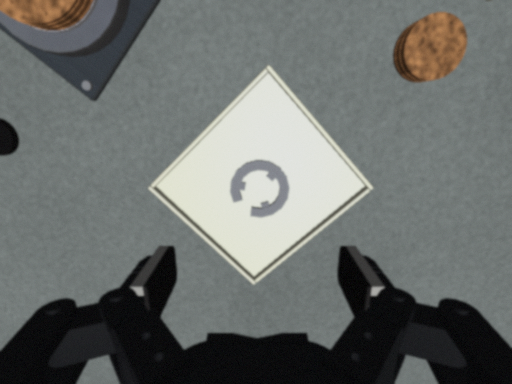

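The ring lies flat near the tray's centre, at (259,188), level and within 3 mm of the middle. The pick is in its stand and the gripper is clear. Handing in.

```bash
python3 -c "
from station import finish_job
print(finish_job())"
```

```text
the job is handed in; nothing more can be done
None
```

The job is handed in at about 35 s: the ring was levered out of its groove, the pick put back in its stand, and the ring pulled off and laid flat in the white tray; no score came back.

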